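# Dismantle the rock swelling cell and put its parts where they belong

## Robot

A 6-joint arm with a two-finger parallel gripper is mounted at the origin on a cart in front of the work surface, level with it; the furniture and walls round the work are solid. World frame = base frame: x ahead of the robot, y to its left, z up, the work surface at z = 0. Lengths are in m, angles in rad, forces in N, time in s.
With the tool pointing down it reaches from about 0.25 to 0.725 m from the base axis. Payload 4 kg.
Tool frame: the origin (TCP) lies at the very end of the fingers, on their centre line; the grasp point (between the pads) lies 19 mm behind it; z points along the fingers, y is the line along which they close (so a half turn about z gives the same grasp; the last joint's range is limited). The gripper opens to 85 mm and grips with 20 to 120 N. Pads are 22 mm wide; open, the fingers measure 114 mm over their backs; the gripper's body (76 mm by 85 mm) begins 54 mm behind the grasp point. The pads swing forward as they close: fully open they stand 13 mm farther back than shut.
Start: joints at [1.325, 0.241, 0.005, 1.335, 0, 1.571], TCP at [0.122, 0.485, 0.193] pointing down, gripper open.
Joint ranges: [-2.72, 2.72], [-1.05, 1.87], [-1.09, 1.28], [-1.99, 2.15], [-1.42, 1.44], [-3.14, 3.14]. Speed limits (rad/s): [2.79, 2.79, 3.14, 3.14, 3.14, 3.14].

## Interface

Orientations are given as a unit quaternion [w, x, y, z].
In Python, from station import observe, viewer, workorder, masks_of gives the robot as it stands. The module is installed in compiled form; this text tells all that it offers.
- The arm moves only by the tool jog_arm, never from a script. Its argument "plan" is a list of rows, each an object with "linear": the shift along the world's x, y, z in mm, a list of three; "roll": the turn about the world's z in rad; "fingers": the closure, from -1 (fully open) to 1 (shut). In form: [{"linear": [dx, dy, dz], "roll": roll, "fingers": fingers}, ...]. A call has 1 to 5 rows; each row shifts and turns the commanded pose from where the row before left it; what a row does not reach is not made up. A row lasts 1/12 s, in which the tool goes at most 41.7 mm and 7.16 degrees, less where a joint would pass 70% of its speed; a pose out of reach is approached as far as the arm can. A call is refused whole if a number of a shift passes 41.7 or a number of a turn 0.125, either way. A call with a gripper value outside its range is refused whole. The fingers move at their own pace and stop on an object; the grip force is fixed at half the most. Time passes only in rows, so rows that do not move let the fingers close. It gives the time, the measured TCP pose, the force, the opening and the grip force at its end, in the units of the state.
- observe(): the state, without advancing time (a new reading comes with each control period).
- viewer.get_image(name): name is "scene" or "top" or "wrist"; returns a dict with "pixels" (420x560x3 uint8, red, green, blue), "intrinsics" (3x3 intrinsics, pixels), "world_from_camera" (4x4, takes a point from camera to world coordinates). Camera axes: x right, y up, looking along -z (the intrinsics and any distortion apply to the point x, -y, -z); pixel columns grow to the right and rows downward; lengths in m; the calibration is good to about 2 mm. A picture is of the moment at which its call begins. There is no depth.
- workorder.close_job(): hands the job in; it is judged then, once.
Trained networks look in a picture, given as the dict that the camera call returned (one of the last four; its "shot" number tells which), for a name from the list of things; names that differ only in an ending like _2 or _b are one class to them, and where a whole thing is asked for, a point or a joint stands for the part that bears it (a point fixed in the world has none). Each returns a list of dicts, best first, with "p" (0 to 1); they miss things now and then, are a little off and sometimes report something else, mostly with a low value. They report only what shows in the picture. A call takes as long as a camera call. They do not tell look-alikes from the thing itself.
- masks_of(picture, name): "mask" (420x560 bool, what is visible of it) and "extent" ([centre column, centre row, width, height] in pixels, round what is visible of it).
The state is a dict: "clock": time; "joint_pos": joint angles; "qvel": joint speeds; "effort": joint torques, N m; "tool_pos": TCP position; "tool_rot": TCP orientation; "force": force on the tool from outside, world axes, zero at the start; "moment": the same for the moment, N m; "finger_gap": opening from 0.0 (shut) to 1.0 (fully open); "finger_force": force on a finger pad.
Only numpy, scipy, OpenCV 4.12 (cv2) and the standard library are available. Lean on these libraries where they do the work, as an engineer would, in place of code of your own. Each camera call takes 0.05 s, during which the arm holds its last target. There are 200 camera calls.

## Task

The swelling test is finished: take the stack on the round grey cell base apart from the top down, one piece at a time. Put the black loading cap upright into the round recess of the wooden block, the brown bronze stone flat in the middle of the small white dish, the brass ring with its rock disc upright in the middle of the balance pan, and last the pale ceramic stone flat in the middle of the large blue dish. Keep the ring level while you carry it, and set everything down gently, since the stones are brittle and the balance is delicate.

Things in the scene. Friction and masses are not known exactly. Their poses are not given: they have to be found in the camera images.
- cap: black anodised loading cap, loose, the top of the stack; origin at the centre of its underside, z up. A flange 42 mm in diameter and 10 mm high with a round boss 26 mm in diameter on it, 28 mm high in all; grip it by the boss. 80 g. It only lies on the bronze stone.
- upper_stone: dark brown bronze porous disc, loose, 50 mm in diameter, 12 mm thick; origin at the centre of its underside, z up. At the start its lower 4 mm sit in the mouth of the brass ring (1.5 mm clearance all round), its upper 8 mm stand above the ring's edge: grip those and lift straight up. 130 g.
- ring: brass ring, loose, 61 mm outside diameter, 53 mm inside, 24 mm high, with a dark grey rock disc fast in it (from the underside up to 20 mm); origin at the centre of its underside, z up. It stands free on the ceramic stone; grip it across its outside. 270 g.
- lower_stone: pale ceramic porous disc, loose, 70 mm in diameter, 12 mm thick; origin at the centre of its underside, z up. At the start it lies in the recess of the cell base, the upper 10 mm standing above the recess's lip: grip those and lift straight up. 120 g.
- cell: round grey anodised cell base, fixed, 124 mm in diameter, 12 mm high, brass water port at its own +x side; origin at the centre of its underside. Its pedestal (80 mm in diameter) has a recess: floor 24 mm up, lip 2 mm high, 74 mm inside. On that floor stand ceramic stone, ring, bronze stone, cap: undersides 24, 36, 56, 68 mm above the base's underside, top of the cap 96 mm
- cap_block: square wooden block, fixed, 96 x 96 x 22 mm, origin at the centre of its underside, with a round green-lined recess 60 mm in diameter and 8 mm deep in its top (floor 14 mm above the underside): the place of the black cap
- white_dish: small white enamel dish with a dark blue rim, fixed, 106 mm in outside diameter, 17 mm high over the rim, wall 3 mm, about 96 mm clear width inside, floor 4 mm above its underside; origin at the centre of its underside: the place of the bronze stone
- balance: light grey laboratory balance, fixed, 150 x 122 mm, with a flat round steel pan 104 mm in diameter over its middle; origin on the table right under the centre of the pan, z up; the pan's top face is 50 mm above the origin, nothing of the balance stands higher. Its display lies at its own -x side. The pan is the place of the brass ring
- blue_dish: large blue enamel dish with a white rim, fixed, 132 mm in outside diameter, 19 mm high over the rim, wall 3 mm, about 122 mm clear width inside, floor 4 mm above its underside; origin at the centre of its underside: the place of the ceramic stone
Not all that is in view belongs to the job. Of the things like the cap, leave any that is purple; of the rest the larger one is meant.

How it is judged:
On the way, in this order (a step that is already met when the one before it is completed fails the run):
1. the cap lies in the recess of the wooden block, released (horizontal distance between cap and cap_block below 0.012 m and z of cap in the frame of cap_block below 0.017 m and contact force between cap and the fingers below 0.2 N), for 0.2 s.
2. the bronze stone lies in the small white dish, released (horizontal distance between upper_stone and white_dish below 0.015 m and z of upper_stone in the frame of white_dish below 0.007 m and contact force between upper_stone and the fingers below 0.2 N), for 0.2 s.
3. the ring stands on the balance pan, released (horizontal distance between ring and balance below 0.015 m and z of ring in the frame of balance below 0.053 m and contact force between ring and the fingers below 0.2 N), for 0.2 s.
4. the ceramic stone lies in the large blue dish, released (horizontal distance between lower_stone and blue_dish below 0.015 m and z of lower_stone in the frame of blue_dish below 0.007 m and contact force between lower_stone and the fingers below 0.2 N), for 0.2 s.
At the end, for the whole second after the job is handed in: Cap upright on the floor of the block's recess (centre within 12 mm), bronze stone flat on the floor of the white dish, ring upright on the balance pan, ceramic stone flat on the floor of the blue dish (each within 15 mm of the middle); all released and at rest (horizontal distance between cap and cap_block below 0.012 m and z of cap in the frame of cap_block between 0.01 and 0.017 m and angle between each of cap, upper_stone, ring, lower_stone's own z axis and vertical below 0.1 rad and linear speed of each of cap, upper_stone, ring, lower_stone below 0.01 m/s and horizontal distance between upper_stone and white_dish below 0.015 m and z of upper_stone in the frame of white_dish below 0.007 m and horizontal distance between ring and balance below 0.015 m and z of ring in the frame of balance between 0.047 and 0.053 m and horizontal distance between lower_stone and blue_dish below 0.015 m and z of lower_stone in the frame of blue_dish below 0.007 m); the robot touches nothing.
It fails at once if the ring is tilted by more than 25 degrees (angle between ring's own z axis and vertical above 0.44 rad).
It fails at once if the ring is dropped or pressed on the balance with more than 45 N (contact force between ring and balance above 45 N).
It fails at once if a stone is dropped or pressed on its dish with more than 45 N (contact force between upper_stone and white_dish above 45 N or contact force between lower_stone and blue_dish above 45 N).
It fails at once if a piece is let fall (out of the fingers and faster than 0.35 m/s: a drop of more than about 10 mm) ((contact force between cap and the fingers below 0.05 N and linear speed of cap above 0.35 m/s) or (contact force between upper_stone and the fingers below 0.05 N and linear speed of upper_stone above 0.35 m/s) or (contact force between ring and the fingers below 0.05 N and linear speed of ring above 0.35 m/s) or (contact force between lower_stone and the fingers below 0.05 N and linear speed of lower_stone above 0.35 m/s)).
It also fails if it takes over 112 s, if anything falls off the work surface, if the arm or the gripper's body presses on something with over 40 N, if the wrist force passes 120 N, or if a joint passes its speed limit or range.

## Working session

There is one attempt and no reset: what is moved stays moved. The work goes in short steps, Python scripts to look and compute and a tool call to move; the robot and the scene stay as the last step left them, time stands still between calls to the robot, and variables do not carry over. Pictures are saved under pics/ and viewed, at most 15 in all, crops included, and the job is handed in when it is done.

Besides the shell and the picture viewer there is one more tool, called as name([rows], argument=value, ...), one row to a line, values as JSON. jog_arm: Moves the arm, as the interface text tells. Its arguments: {"type":"object","properties":{"plan":{"type":"array"}},"required":["plan"]}

```bash
mkdir -p pics; cat > h.py <<'E'
import numpy as np, cv2
from station import observe, viewer, workorder, masks_of
def shot(n,save=None):
    p=viewer.get_image(n)
    if save: cv2.imwrite(f'pics/{save}.png',p['pixels'][:,:,::-1])
    return p
def to_world(p,uv,z):
    K=np.array(p['intrinsics']);T=np.array(p['world_from_camera'])
    d=np.linalg.inv(K)@[uv[0],uv[1],1]; d=T[:3,:3]@[d[0],-d[1],-d[2]]; o=T[:3,3]
    return (o+d*(z-o[2])/d[2])
def to_px(p,X):
    K=np.array(p['intrinsics']);T=np.array(p['world_from_camera'])
    c=T[:3,:3].T@(np.array(X)-T[:3,3]); q=K@[c[0],-c[1],-c[2]]; return q[:2]/q[2]
E
python3 - <<'E'
from h import *
ps={n:shot(n,n+'0') for n in('top','scene','wrist')}
print({k:v for k,v in observe().items()})
for n in('top','scene'):
    p=ps[n];print(n,[k for k in p],np.array(p['world_from_camera']).round(3).tolist())
    for o,z in dict(cap=.096,upper_stone=.068,ring=.06,lower_stone=.036,cell=.012,cap_block=.022,white_dish=.017,balance=.05,blue_dish=.019).items():
        for r in masks_of(p,o)[:3]:
            print(o,round(r['p'],2),np.round(r['extent']),to_world(p,r['extent'][:2],z)[:2].round(3))
im=np.hstack([ps[n]['pixels'] for n in('top','scene')])
E
```

```text
{'clock': 0.15, 'joint_pos': array([ 1.32499442e+00,  2.41240183e-01,  4.05486656e-03,  1.33519663e+00,
       -2.47919933e-05,  1.57077280e+00]), 'qvel': array([ 0.00016878, -0.00258417,  0.00538212,  0.00018301,  0.0010417 ,
        0.00066813]), 'effort': array([-4.78939219e-04, -3.72634614e+01,  2.52639484e+01,  1.23100856e-02,
        8.46629177e-06,  3.18231606e-06]), 'tool_pos': array([0.12154689, 0.48445728, 0.19262547]), 'tool_rot': array([-8.48987069e-05,  1.22580069e-01,  9.92458310e-01, -7.88348023e-04]), 'force': array([-0.50937691,  0.00372998, -0.06878888]), 'moment': array([-0.00640654, -0.00865178, -0.03378417]), 'finger_force': 0.0, 'finger_gap': 1.001667769823806}
top ['pixels', 'intrinsics', 'world_from_camera', 'shot'] [[0.016, 0.989, -0.145, 0.399], [-1.0, 0.015, -0.004, 0.086], [-0.002, 0.145, 0.989, 1.048], [0.0, 0.0, 0.0, 1.0]]
cap 0.75 [337. 171.  18.  16.] [ 0.647 -0.073]
cap 0.62 [326. 231.  16.  11.] [ 0.498 -0.048]
cap 0.45 [285. 194.  15.  18.] [0.586 0.052]
upper_stone 0.32 [334. 177.  19.  19.] [ 0.637 -0.072]
ring 0.51 [333. 174.  24.  23.] [ 0.648 -
[... 445 characters left out ...]
06, -0.05], [-0.663, 0.507, -0.55, -0.569], [0.02, 0.747, 0.664, 0.865], [0.0, 0.0, 0.0, 1.0]]
cap 0.83 [313. 231.  15.  20.] [ 0.54  -0.011]
cap 0.75 [373. 231.  17.  20.] [ 0.635 -0.09 ]
cap 0.73 [314. 280.  14.  15.] [ 0.449 -0.108]
upper_stone 0.51 [372. 238.  19.  13.] [ 0.642 -0.085]
ring 0.71 [373. 244.  27.  23.] [ 0.635 -0.096]
lower_stone 0.52 [370. 252.  33.  16.] [ 0.636 -0.093]
cell 0.94 [370. 258.  59.  41.] [ 0.641 -0.092]
cap_block 0.85 [290. 190.  55.  34.] [0.654 0.186]
white_dish 0.81 [174. 192.  46.  30.] [0.438 0.367]
white_dish 0.61 [372. 241.  19.  10.] [ 0.679 -0.063]
balance 0.91 [241. 260.  89.  73.] [0.403 0.056]
blue_dish 0.75 [357. 339.  73.  60.] [ 0.459 -0.22 ]
```

View pics/top0.png

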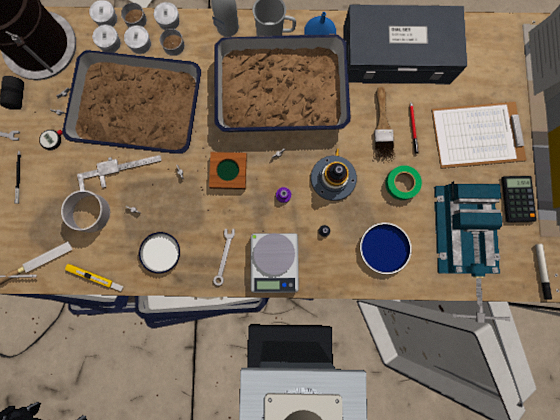

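View pics/scene0.png

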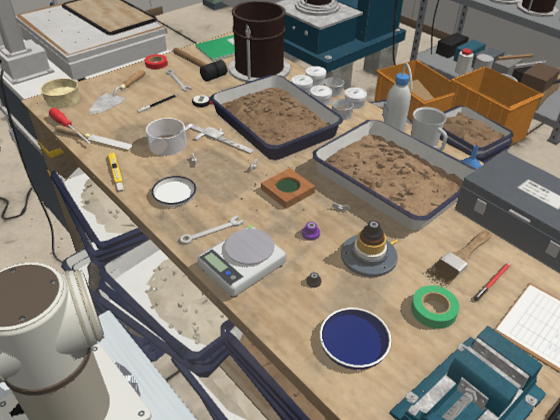

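The top view shows the stack at px (337,172), the block at (228,170), the white dish at (160,253), the pan at (273,255) and the blue dish at (386,248). The purple cap at (284,194) and the small black cap at (324,231) are decoys. I'll set out for the stack now.

jog_arm([
  {"linear": [26,-28,4],"roll": 0,"fingers": -1},
  {"linear": [26,-28,4],"roll": 0,"fingers": -1},
  {"linear": [26,-28,4],"roll": 0,"fingers": -1},
  {"linear": [26,-28,4],"roll": 0,"fingers": -1},
  {"linear": [26,-28,4],"roll": 0,"fingers": -1},
])

```text
clock: 1.47
tool_pos: [0.2524, 0.3437, 0.2136]
tool_rot: [0.0, 0.122, 0.993, 0.0]
force: [1.8, 0.3, 0.2]
finger_gap: 0.998
finger_force: 0.0
```

jog_arm([
  {"linear": [26,-28,4],"roll": 0,"fingers": -1},
  {"linear": [26,-28,4],"roll": 0,"fingers": -1},
  {"linear": [26,-28,4],"roll": 0,"fingers": -1},
  {"linear": [26,-28,4],"roll": 0,"fingers": -1},
  {"linear": [26,-28,4],"roll": 0,"fingers": -1},
])

```text
clock: 1.88
tool_pos: [0.3827, 0.2034, 0.2338]
tool_rot: [0.0, 0.123, 0.992, 0.0]
force: [0.4, 0.8, -0.0]
finger_gap: 1.001
finger_force: 0.0
```

jog_arm([
  {"linear": [26,-28,4],"roll": 0,"fingers": -1},
  {"linear": [26,-28,4],"roll": 0,"fingers": -1},
  {"linear": [26,-28,4],"roll": 0,"fingers": -1},
  {"linear": [26,-28,4],"roll": 0,"fingers": -1},
  {"linear": [26,-28,4],"roll": 0,"fingers": -1},
])

```text
clock: 2.3
tool_pos: [0.5127, 0.0632, 0.2536]
tool_rot: [0.0, 0.123, 0.992, 0.0]
force: [0.1, 0.9, -0.1]
finger_gap: 1.003
finger_force: 0.0
```

jog_arm([
  {"linear": [26,-28,0],"roll": 0,"fingers": -1},
  {"linear": [26,-28,0],"roll": 0,"fingers": -1},
  {"linear": [26,-28,0],"roll": 0,"fingers": -1},
  {"linear": [0,0,0],"roll": 0,"fingers": -1},
  {"linear": [0,0,0],"roll": 0,"fingers": -1},
])

```text
clock: 2.72
tool_pos: [0.5902, -0.0208, 0.2517]
tool_rot: [-0.001, 0.124, 0.992, -0.0]
force: [-0.4, 0.7, 0.7]
finger_gap: 0.997
finger_force: 0.0
```

```bash
python3 - <<'E'
from h import *
p=shot('wrist','w1'); o=observe();print(o['clock'],o['tool_pos'].round(4),o['tool_rot'].round(3),o['force'].round(1)); print(np.array(p['world_from_camera']).round(3).tolist())
for n,z in dict(cap=.096,upper_stone=.068,ring=.06,lower_stone=.036,cell=.012).items():
    for r in masks_of(p,n)[:3]: print(n,round(r['p'],2),np.round(r['extent']),to_world(p,r['extent'][:2],z)[:2].round(4))
E
```

```text
2.7667 [ 0.5895 -0.0195  0.2524] [-0.001  0.123  0.992  0.   ] [ 0.2 -0.3 -0.1]
[[0.247, -0.926, -0.285, 0.517], [0.969, 0.236, 0.074, -0.001], [-0.002, -0.295, 0.956, 0.433], [0.0, 0.0, 0.0, 1.0]]
cap 0.96 [334. 167.  28.  34.] [0.5842 0.0449]
cap 0.88 [240. 119.  19.  28.] [ 0.5096 -0.0426]
cap 0.56 [249. 240.  31.  30.] [ 0.6455 -0.0706]
upper_stone 0.83 [247. 230.  39.  32.] [ 0.6424 -0.0757]
ring 0.63 [246. 230.  48.  45.] [ 0.645  -0.0787]
lower_stone 0.9 [250. 218.  50.  30.] [ 0.637 -0.073]
cell 0.62 [251. 225.  82.  91.] [ 0.655  -0.0787]
```

View pics/w1.png

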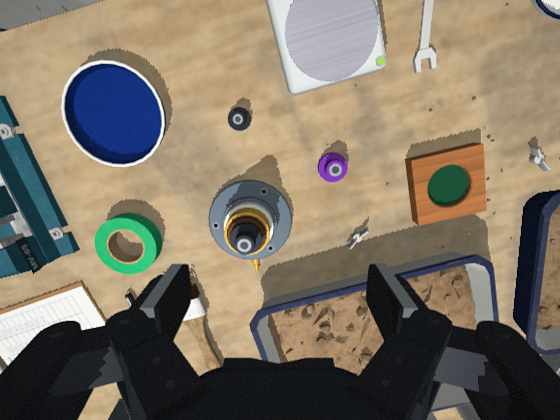

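The wrist view shows the stack at px (247,235) with the cap's boss top near (244,243), the green recess at (449,185) and the blue dish at (114,113). I'll fit circles to these on their known planes.

```bash
cat >> h.py <<'E'
def circ(p,mask,z):
    c=max(cv2.findContours(mask.astype(np.uint8),cv2.RETR_EXTERNAL,cv2.CHAIN_APPROX_NONE)[0],key=cv2.contourArea)[:,0]
    w=np.array([to_world(p,q,z)[:2] for q in c])
    (e,ax,_)=cv2.fitEllipse((w*1000).astype(np.float32)); return np.round(e,1),np.round(ax,1)
E
python3 - <<'E'
from h import *
p=shot('wrist'); im=p['pixels'].astype(int); R,G,B=im[...,0],im[...,1],im[...,2]
K=np.array(p['intrinsics'])
g=(G>R+20)&(G>B+10); g[:,:390]=0; g[:,510:]=0; print('recess',g.sum(),circ(p,g,.018))
b=(B>R+40)&(B>G+30); b[:,200:]=0; b[:40]=0;b[200:]=0; print('blue in',b.sum(),circ(p,b,.012))
for n,z in dict(blue_dish=.017,cell=.010).items():
    r=masks_of(p,n)[0]; print(n,r['p'],circ(p,r['mask'],z))
for X in ([.648,-.075,.096],[.645,-.073,.096]): print(to_px(p,X))
c=cv2.resize(p['pixels'][165:285,185:315,::-1],None,fx=5,fy=5,interpolation=cv2.INTER_CUBIC); cv2.imwrite('pics/c1.png',c)
E
```

```text
recess 1204 (array([663.9, 204.6]), array([53.1, 55.9]))
blue in 7285 (array([ 461.3, -214.2]), array([124. , 124.6]))
blue_dish 0.69 (array([ 461.7, -211.1]), array([133.7, 134.3]))
cell 0.73 (array([650.3, -78.9]), array([120.5, 129.9]))
[244.14651738 242.40456525]
[245.05495463 239.81858546]
```

View pics/c1.png

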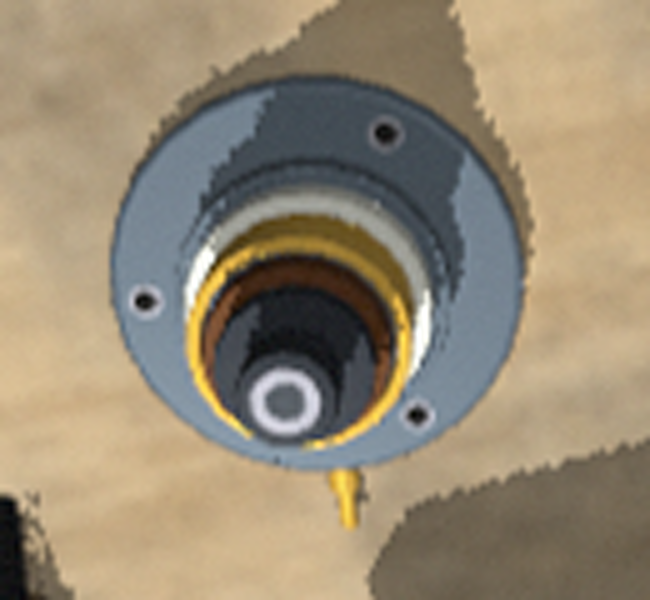

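jog_arm([
  {"linear": [12.3,-11.7,-22],"roll": 0,"fingers": 0.1},
  {"linear": [12.3,-11.7,-22],"roll": 0,"fingers": 0.1},
  {"linear": [12.3,-11.7,-22],"roll": 0,"fingers": 0.1},
  {"linear": [12.3,-11.7,-22],"roll": 0,"fingers": 0.1},
  {"linear": [12.3,-11.7,-20],"roll": 0,"fingers": 0.1},
])

```text
clock: 3.58
tool_pos: [0.6513, -0.0775, 0.1443]
tool_rot: [-0.0, 0.122, 0.993, -0.0]
force: [1.1, 0.2, 0.9]
finger_gap: 0.448
finger_force: 0.0
```

jog_arm([
  {"linear": [0,0,0],"roll": 0,"fingers": 0.1},
  {"linear": [0,0,0],"roll": 0,"fingers": 0.1},
  {"linear": [0,0,0],"roll": 0,"fingers": 0.1},
  {"linear": [0,0,0],"roll": 0,"fingers": 0.1},
])

```text
clock: 3.92
tool_pos: [0.6517, -0.0768, 0.1474]
tool_rot: [0.001, 0.122, 0.993, 0.0]
force: [-0.5, 0.0, -0.8]
finger_gap: 0.451
finger_force: 0.0
```

```bash
python3 - <<'E'
from h import *
shot('wrist','w2')
E
```

```text
(no output)
```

View pics/w2.png

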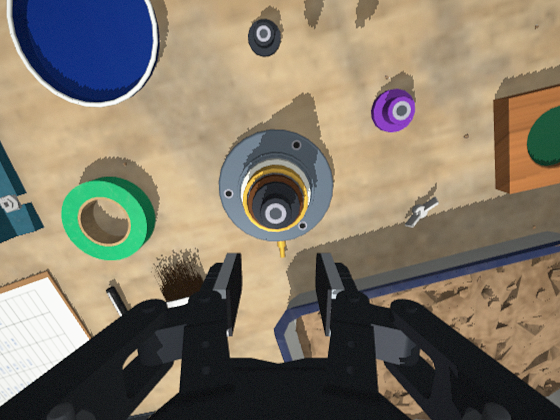

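The boss top is at px (276,213) and the tray rim is well clear.

```bash
python3 - <<'E'
from h import *
p=shot('wrist'); print(to_world(p,(275.5,213),.096), observe()['tool_pos'], to_px(p,observe()['tool_pos']))
r=masks_of(p,'cell')[0]; print(circ(p,r['mask'],.010))
im=p['pixels'].astype(int); R,G,B=im[...,0],im[...,1],im[...,2]
b=(B>R+40)&(B>G+30); b[:,170:]=0
E
```

```text
[ 0.65050126 -0.07847293  0.096     ] [ 0.65177348 -0.07689207  0.14746345] [277.59866135 238.91876533]
(array([651.4, -79.3]), array([120. , 128.9]))
```

jog_arm([
  {"linear": [-0.8,-1.5,-20],"roll": 0,"fingers": 0.1},
  {"linear": [0,0,-20],"roll": 0,"fingers": 0.1},
  {"linear": [0,0,-15],"roll": 0,"fingers": 0.1},
  {"linear": [0,0,-9],"roll": 0,"fingers": 0.1},
  {"linear": [0,0,0],"roll": 0,"fingers": 0.1},
])

```text
clock: 4.48
tool_pos: [0.6488, -0.0786, 0.0794]
tool_rot: [-0.002, 0.122, 0.992, -0.0]
force: [-0.5, -0.2, -0.4]
finger_gap: 0.447
finger_force: 0.0
```

jog_arm([
  {"linear": [0,0,0],"roll": 0,"fingers": 0.1},
  {"linear": [0,0,-2],"roll": 0,"fingers": 0.1},
  {"linear": [0,0,0],"roll": 0,"fingers": 0.1},
])

```text
clock: 4.73
tool_pos: [0.6513, -0.0791, 0.0806]
tool_rot: [0.001, 0.123, 0.992, 0.0]
force: [0.1, -0.2, 0.0]
finger_gap: 0.448
finger_force: 0.0
```

jog_arm([
  {"linear": [0,0,0],"roll": 0,"fingers": 1},
  {"linear": [0,0,0],"roll": 0,"fingers": 1},
  {"linear": [0,0,0],"roll": 0,"fingers": 1},
  {"linear": [0,0,0],"roll": 0,"fingers": 1},
  {"linear": [0,0,0],"roll": 0,"fingers": 1},
])

```text
clock: 5.15
tool_pos: [0.6504, -0.0791, 0.0794]
tool_rot: [0.0, 0.123, 0.992, -0.0]
force: [0.3, 0.1, -0.6]
finger_gap: -0.003
finger_force: 0.0
```

```bash
python3 - <<'E'
from h import *
p=shot('wrist','w3'); q=shot('scene')
cv2.imwrite('pics/w3.png',np.hstack([p['pixels'][100:400,130:430,::-1],cv2.resize(q['pixels'][180:300,300:450,::-1],(375,300))]))
E
```

```text
(no output)
```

View pics/w3.png

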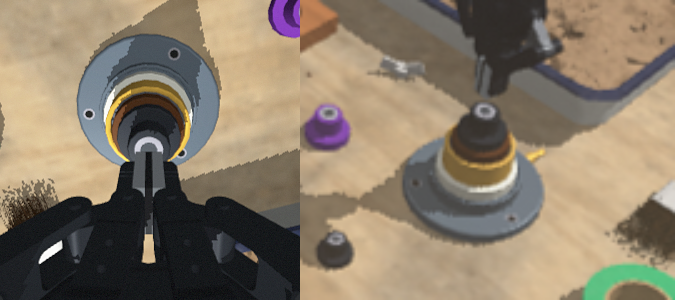

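The fingers are shut and clear of the boss. In the scene view the tips are at about px (375,217) and the boss top at (374,224), so I'm checking where the stack really is.

```bash
python3 - <<'E'
from h import *
q=shot('scene'); p=shot('wrist'); t=shot('top'); o=observe();tp=o['tool_pos'];print(tp)
for n,c in(('scene',q),('wrist',p),('top',t)):
    print(n,'tcp',to_px(c,tp).round(1),'boss',to_px(c,[.6505,-.0785,.096]).round(1), 'tcp+20',to_px(c,tp+[0,0,.02]).round(1),'x+20',to_px(c,tp+[.02,0,0]).round(1))
T=np.array(p['world_from_camera']);print(T.round(3).tolist(), np.array(p['intrinsics']).round(1).tolist())
a=[cv2.resize(c['pixels'][y:y+60,x:x+60,::-1],(390,390),interpolation=cv2.INTER_CUBIC) for c,x,y in((q,345,190),(t,305,140))]
cv2.imwrite('pics/c4.png',np.hstack(a))
E
```

```text
[ 0.65033584 -0.07902573  0.07925653]
scene tcp [372.7 230.4] boss [373.6 224.4] tcp+20 [374.  223.4] x+20 [379.  226.2]
wrist tcp [277.7 238.9] boss [278.5 250. ] tcp+20 [277.6 252.3] x+20 [285. 266.]
top tcp [337.7 171.3] boss [338.6 169.5] tcp+20 [339.1 169.2] x+20 [337.7 163.5]
[[0.244, -0.926, -0.288, 0.577], [0.97, 0.232, 0.074, -0.06], [-0.001, -0.297, 0.955, 0.26], [0.0, 0.0, 0.0, 1.0]] [[302.4, 0.0, 278.3], [0.0, 302.4, 210.0], [0.0, 0.0, 1.0]]
```

View pics/c4.png

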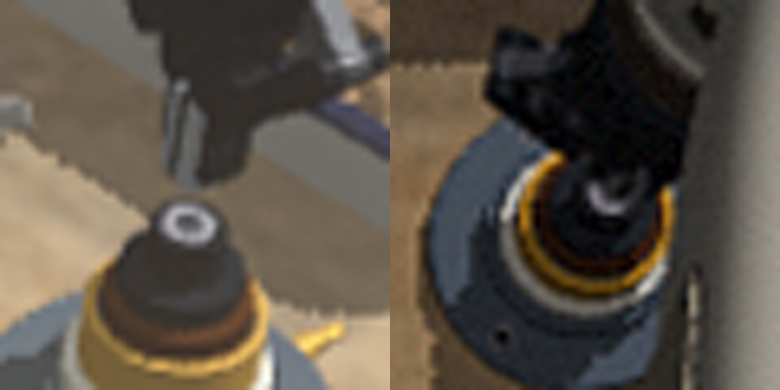

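The boss is where I computed it. The fingertips look well above the reported TCP, so I'll find their true end by touching the boss top with the shut fingers.

jog_arm([
  {"linear": [0,0,-2],"roll": 0,"fingers": 1},
  {"linear": [0,0,0],"roll": 0,"fingers": 1},
  {"linear": [0,0,0],"roll": 0,"fingers": 1},
])

```text
clock: 5.65
tool_pos: [0.6502, -0.079, 0.077]
tool_rot: [-0.0, 0.123, 0.992, -0.0]
force: [0.4, 0.4, 0.1]
finger_gap: 0.002
finger_force: 0.0
```

jog_arm([
  {"linear": [0,0,-2],"roll": 0,"fingers": 1},
  {"linear": [0,0,0],"roll": 0,"fingers": 1},
  {"linear": [0,0,0],"roll": 0,"fingers": 1},
])

```text
clock: 5.9
tool_pos: [0.6502, -0.079, 0.0751]
tool_rot: [-0.0, 0.123, 0.992, 0.0]
force: [0.7, 0.5, 0.6]
finger_gap: -0.007
finger_force: 0.0
```

jog_arm([
  {"linear": [0,0,-2],"roll": 0,"fingers": 1},
  {"linear": [0,0,0],"roll": 0,"fingers": 1},
  {"linear": [0,0,0],"roll": 0,"fingers": 1},
])

```text
clock: 6.15
tool_pos: [0.6502, -0.079, 0.0731]
tool_rot: [-0.0, 0.123, 0.992, -0.0]
force: [0.0, 0.4, -0.3]
finger_gap: 0.0
finger_force: 0.0
```

jog_arm([
  {"linear": [0,0,-2],"roll": 0,"fingers": 1},
  {"linear": [0,0,0],"roll": 0,"fingers": 1},
  {"linear": [0,0,0],"roll": 0,"fingers": 1},
])

```text
clock: 6.4
tool_pos: [0.6502, -0.079, 0.0711]
tool_rot: [-0.0, 0.123, 0.992, 0.0]
force: [0.3, -0.8, -0.2]
finger_gap: 0.001
finger_force: 0.0
```

jog_arm([
  {"linear": [0,0,-2],"roll": 0,"fingers": 1},
  {"linear": [0,0,0],"roll": 0,"fingers": 1},
  {"linear": [0,0,0],"roll": 0,"fingers": 1},
])

```text
clock: 6.65
tool_pos: [0.6502, -0.079, 0.0691]
tool_rot: [-0.0, 0.123, 0.992, -0.0]
force: [-0.2, 0.4, 0.4]
finger_gap: -0.002
finger_force: 0.0
```

```bash
python3 - <<'E'
from h import *
q=shot('scene'); p=shot('wrist'); o=observe(); print(o['tool_pos'],o['force'])
print(to_px(q,o['tool_pos']),to_px(q,[.6505,-.0785,.096]))
cv2.imwrite('pics/c5.png',np.hstack([cv2.resize(q['pixels'][190:250,345:405,::-1],(390,390),interpolation=cv2.INTER_CUBIC),cv2.resize(p['pixels'][180:310,215:345,::-1],(390,390))]))
E
```

```text
[ 0.6503521  -0.07903674  0.06926438] [-0.94246572  0.01752457  0.15425865]
[372.16494887 233.79329881] [373.62162297 224.39942247]
```

View pics/c5.png

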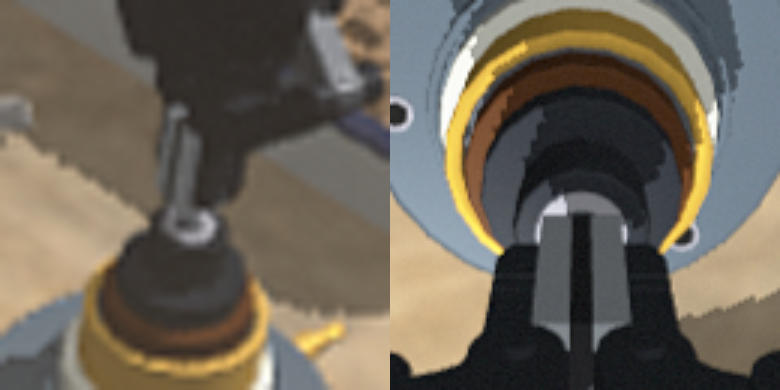

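The tips now appear just above the boss top, at scene px (373,223), so I'll continue the probe.

jog_arm([
  {"linear": [0,0,-1.5],"roll": 0,"fingers": 1},
  {"linear": [0,0,0],"roll": 0,"fingers": 1},
  {"linear": [0,0,0],"roll": 0,"fingers": 1},
])

```text
clock: 7.0
tool_pos: [0.6503, -0.079, 0.0677]
tool_rot: [-0.0, 0.123, 0.992, 0.0]
force: [-0.2, -0.2, -0.4]
finger_gap: 0.0
finger_force: 0.0
```

jog_arm([
  {"linear": [0,0,-1.5],"roll": 0,"fingers": 1},
  {"linear": [0,0,0],"roll": 0,"fingers": 1},
  {"linear": [0,0,0],"roll": 0,"fingers": 1},
])

```text
clock: 7.25
tool_pos: [0.6503, -0.079, 0.0661]
tool_rot: [-0.0, 0.123, 0.992, -0.0]
force: [-0.4, -0.4, -0.4]
finger_gap: 0.005
finger_force: 0.0
```

jog_arm([
  {"linear": [0,0,-1.5],"roll": 0,"fingers": 1},
  {"linear": [0,0,0],"roll": 0,"fingers": 1},
  {"linear": [0,0,0],"roll": 0,"fingers": 1},
])

```text
clock: 7.5
tool_pos: [0.6503, -0.079, 0.0647]
tool_rot: [-0.0, 0.123, 0.992, -0.0]
force: [-0.7, 0.7, 0.6]
finger_gap: -0.001
finger_force: 0.0
```

jog_arm([
  {"linear": [0,0,-1.5],"roll": 0,"fingers": 1},
  {"linear": [0,0,0],"roll": 0,"fingers": 1},
  {"linear": [0,0,0],"roll": 0,"fingers": 1},
])

```text
clock: 7.75
tool_pos: [0.6502, -0.079, 0.0632]
tool_rot: [-0.0, 0.123, 0.992, -0.0]
force: [-0.7, 0.7, 0.7]
finger_gap: -0.003
finger_force: 0.0
```

jog_arm([
  {"linear": [0,0,-1.5],"roll": 0,"fingers": 1},
  {"linear": [0,0,0],"roll": 0,"fingers": 1},
  {"linear": [0,0,0],"roll": 0,"fingers": 1},
])

```text
clock: 8.0
tool_pos: [0.6503, -0.079, 0.0617]
tool_rot: [-0.0, 0.123, 0.992, -0.0]
force: [-0.6, 0.3, -0.3]
finger_gap: 0.001
finger_force: 0.0
```

jog_arm([
  {"linear": [0,0,-1.5],"roll": 0,"fingers": 1},
  {"linear": [0,0,0],"roll": 0,"fingers": 1},
  {"linear": [0,0,0],"roll": 0,"fingers": 1},
])

```text
clock: 8.25
tool_pos: [0.6503, -0.079, 0.0601]
tool_rot: [-0.0, 0.123, 0.992, -0.0]
force: [-0.1, -0.6, -0.2]
finger_gap: -0.003
finger_force: 0.0
```

```bash
python3 - <<'E'
from h import *
q=shot('scene'); p=shot('wrist'); o=observe(); print(o['tool_pos'],o['force'])
cv2.imwrite('pics/c6.png',np.hstack([cv2.resize(q['pixels'][190:250,345:405,::-1],(390,390),interpolation=cv2.INTER_CUBIC),cv2.resize(p['pixels'][180:310,215:345,::-1],(390,390))]))
E
```

```text
[ 0.65037887 -0.07903873  0.06030822] [0.04554778 0.25269432 0.15468115]
```

View pics/c6.png

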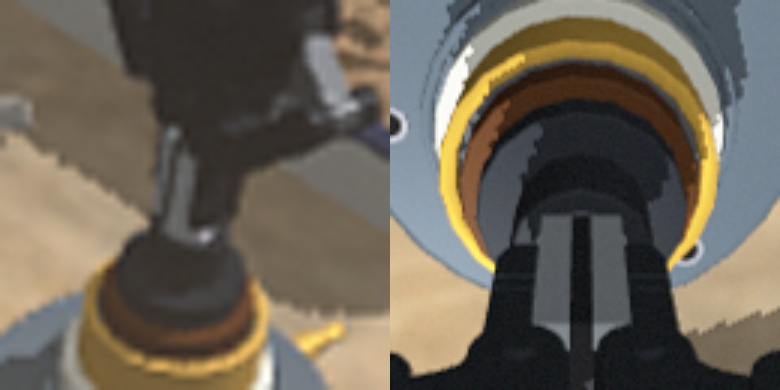

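jog_arm([
  {"linear": [0,0,-1.5],"roll": 0,"fingers": 1},
  {"linear": [0,0,0],"roll": 0,"fingers": 1},
  {"linear": [0,0,0],"roll": 0,"fingers": 1},
])

```text
clock: 8.6
tool_pos: [0.6503, -0.079, 0.0586]
tool_rot: [-0.0, 0.123, 0.992, -0.0]
force: [-0.2, -0.8, -0.1]
finger_gap: -0.001
finger_force: 0.0
```

jog_arm([
  {"linear": [0,0,-1.5],"roll": 0,"fingers": 1},
  {"linear": [0,0,0],"roll": 0,"fingers": 1},
  {"linear": [0,0,0],"roll": 0,"fingers": 1},
])

```text
clock: 8.85
tool_pos: [0.6506, -0.0791, 0.0581]
tool_rot: [0.0, 0.123, 0.992, 0.0]
force: [-1.5, 0.5, 5.2]
finger_gap: 0.001
finger_force: 2.3
```

jog_arm([
  {"linear": [0,0,-1.5],"roll": 0,"fingers": 1},
  {"linear": [0,0,0],"roll": 0,"fingers": 1},
  {"linear": [0,0,0],"roll": 0,"fingers": 1},
])

```text
clock: 9.1
tool_pos: [0.6507, -0.079, 0.0581]
tool_rot: [0.001, 0.123, 0.992, 0.0]
force: [-3.0, 1.4, 10.8]
finger_gap: -0.002
finger_force: 5.3
```

Contact came at TCP z 0.058 on the boss top at 0.096, so the real tips are 38 mm above the reported TCP. I'll use that offset from here on.

jog_arm([
  {"linear": [0,0,5],"roll": 0,"fingers": 1},
  {"linear": [0,0,7],"roll": 0,"fingers": 0.1},
  {"linear": [0,0,0],"roll": 0,"fingers": 0.1},
  {"linear": [0,0,0],"roll": 0,"fingers": 0.1},
  {"linear": [0,0,0],"roll": 0,"fingers": 0.1},
])

```text
clock: 9.52
tool_pos: [0.6503, -0.079, 0.0674]
tool_rot: [-0.0, 0.123, 0.992, 0.0]
force: [-0.5, -0.1, -0.5]
finger_gap: 0.451
finger_force: 0.0
```

jog_arm([
  {"linear": [0,0,-8],"roll": 0,"fingers": 0.1},
  {"linear": [0,0,-8],"roll": 0,"fingers": 0.1},
  {"linear": [0,0,-8],"roll": 0,"fingers": 0.1},
  {"linear": [0,0,0],"roll": 0,"fingers": 0.1},
  {"linear": [0,0,0],"roll": 0,"fingers": 0.1},
])

```text
clock: 9.93
tool_pos: [0.6491, -0.0789, 0.0421]
tool_rot: [-0.002, 0.123, 0.992, 0.0]
force: [0.4, 0.4, 0.5]
finger_gap: 0.446
finger_force: 0.0
```

jog_arm([
  {"linear": [0,0,0],"roll": 0,"fingers": 1},
  {"linear": [0,0,0],"roll": 0,"fingers": 1},
  {"linear": [0,0,0],"roll": 0,"fingers": 1},
  {"linear": [0,0,0],"roll": 0,"fingers": 1},
  {"linear": [0,0,0],"roll": 0,"fingers": 1},
])

```text
clock: 10.35
tool_pos: [0.6505, -0.079, 0.044]
tool_rot: [0.0, 0.123, 0.992, -0.0]
force: [-0.3, -0.6, -1.1]
finger_gap: 0.279
finger_force: 58.8
```

The cap is gripped at 59 N. I'll lift it and head for the block.

jog_arm([
  {"linear": [0,0,8],"roll": 0,"fingers": 1},
  {"linear": [0,0,16],"roll": 0,"fingers": 1},
  {"linear": [0,0,25],"roll": 0,"fingers": 1},
  {"linear": [0,20,21],"roll": 0,"fingers": 1},
  {"linear": [2,36,0],"roll": 0,"fingers": 1},
])

```text
clock: 10.77
tool_pos: [0.6557, -0.0266, 0.1203]
tool_rot: [0.005, 0.126, 0.992, -0.0]
force: [0.3, 0.9, 0.2]
finger_gap: 0.275
finger_force: 58.9
```

jog_arm([
  {"linear": [2,36,0],"roll": 0,"fingers": 1},
  {"linear": [2,36,0],"roll": 0,"fingers": 1},
  {"linear": [2,26,0],"roll": 0,"fingers": 1},
  {"linear": [0,0,0],"roll": 0,"fingers": 1},
  {"linear": [0,0,0],"roll": 0,"fingers": 1},
])

```text
clock: 11.18
tool_pos: [0.6584, 0.0769, 0.1144]
tool_rot: [0.0, 0.121, 0.993, -0.0]
force: [1.0, -1.2, -0.8]
finger_gap: 0.274
finger_force: 59.0
```

```bash
python3 - <<'E'
from h import *
p=shot('wrist','w7'); o=observe(); print(o['tool_pos'],o['finger_gap'])
im=p['pixels'].astype(int); R,G,B=im[...,0],im[...,1],im[...,2]
g=((G>R+20)&(G>B+10)).astype(np.uint8)
n,l,s,c=cv2.connectedComponentsWithStats(g)
for i in range(1,n):
    if s[i,4]>300: print(s[i],c[i],circ(p,l==i,.018),circ(p,l==i,.014))
r=masks_of(p,'cap_block')[0];print(r['p'],r['extent'],to_world(p,r['extent'][:2],.022))
E
```

```text
[0.6583656  0.07551438 0.11424085] 0.27366434416218893
[ 384  141   61   62 2929] [413.78559235 172.06282008] (array([663.8, 204.7]), array([54.8, 56.8])) (array([665. , 206.3]), array([55.6, 57.7]))
0.64 [410.6, 171.8, 119.9, 125.1] [0.66097367 0.20058197 0.022     ]
```

View pics/w7.png

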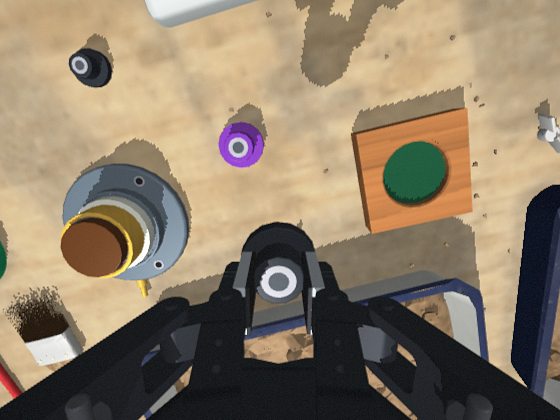

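The cap is held upright, centred near px (279,280). The recess centre fits to (0.664, 0.2045), so I'll go above it and lower.

jog_arm([
  {"linear": [1.5,32,-8],"roll": 0,"fingers": 1},
  {"linear": [1.5,32,-16],"roll": 0,"fingers": 1},
  {"linear": [1.5,32,-25],"roll": 0,"fingers": 1},
  {"linear": [1,32,-25],"roll": 0,"fingers": 1},
  {"linear": [0,0,-20],"roll": 0,"fingers": 1},
])

```text
clock: 11.7
tool_pos: [0.6635, 0.2077, 0.0183]
tool_rot: [-0.0, 0.121, 0.993, 0.001]
force: [-0.2, 0.3, -0.5]
finger_gap: 0.278
finger_force: 59.2
```

jog_arm([
  {"linear": [0,0,-8],"roll": 0,"fingers": 1},
  {"linear": [0,0,0],"roll": 0,"fingers": 1},
  {"linear": [0,0,0],"roll": 0,"fingers": 1},
])

```text
clock: 11.95
tool_pos: [0.6642, 0.2009, 0.0121]
tool_rot: [-0.0, 0.124, 0.992, -0.0]
force: [1.0, -0.8, 0.0]
finger_gap: 0.273
finger_force: 59.2
```

jog_arm([
  {"linear": [0,3,-8],"roll": 0,"fingers": 1},
  {"linear": [0,0,-6],"roll": 0,"fingers": 1},
  {"linear": [0,0,-4],"roll": 0,"fingers": 1},
  {"linear": [0,0,-2],"roll": 0,"fingers": 1},
  {"linear": [0,0,0],"roll": 0,"fingers": 1},
])

```text
clock: 12.37
tool_pos: [0.6635, 0.2055, -0.0087]
tool_rot: [-0.0, 0.123, 0.992, -0.0]
force: [0.2, -0.5, -1.6]
finger_gap: 0.275
finger_force: 59.2
```

jog_arm([
  {"linear": [0,0,-1],"roll": 0,"fingers": 1},
  {"linear": [0,0,0],"roll": 0,"fingers": 1},
  {"linear": [0,0,0],"roll": 0,"fingers": 1},
])

```text
clock: 12.62
tool_pos: [0.664, 0.2061, -0.0089]
tool_rot: [0.0, 0.123, 0.992, 0.0]
force: [-0.6, -0.2, -1.7]
finger_gap: 0.274
finger_force: 59.2
```

jog_arm([
  {"linear": [0,0,-1],"roll": 0,"fingers": 1},
  {"linear": [0,0,0],"roll": 0,"fingers": 1},
  {"linear": [0,0,0],"roll": 0,"fingers": 1},
])

```text
clock: 12.87
tool_pos: [0.664, 0.2061, -0.0101]
tool_rot: [0.0, 0.123, 0.992, 0.0]
force: [-0.7, -0.3, -1.1]
finger_gap: 0.274
finger_force: 59.2
```

jog_arm([
  {"linear": [0,0,-1],"roll": 0,"fingers": 1},
  {"linear": [0,0,0],"roll": 0,"fingers": 1},
  {"linear": [0,0,0],"roll": 0,"fingers": 1},
])

```text
clock: 13.12
tool_pos: [0.664, 0.2061, -0.0102]
tool_rot: [0.0, 0.123, 0.992, 0.0]
force: [-2.0, -1.8, 4.5]
finger_gap: 0.275
finger_force: 59.6
```

It has touched down with light contact. I'll release, rise and check.

jog_arm([
  {"linear": [0,0,1],"roll": 0,"fingers": 0},
  {"linear": [0,0,0],"roll": 0,"fingers": 0},
  {"linear": [0,0,0],"roll": 0,"fingers": 0},
  {"linear": [0,0,8],"roll": 0,"fingers": 0},
  {"linear": [0,0,20],"roll": 0,"fingers": 0},
])

```text
clock: 13.53
tool_pos: [0.661, 0.2051, 0.0144]
tool_rot: [-0.003, 0.123, 0.992, -0.002]
force: [-0.6, -0.1, -0.2]
finger_gap: 0.501
finger_force: 0.0
```

jog_arm([
  {"linear": [0,0,35],"roll": 0,"fingers": -0.3},
  {"linear": [0,-20,35],"roll": 0,"fingers": -0.3},
  {"linear": [0,-40,10],"roll": 0,"fingers": -0.3},
  {"linear": [-2,-40,0],"roll": 0,"fingers": -0.3},
  {"linear": [-2,-40,0],"roll": 0,"fingers": -0.3},
])

```text
clock: 13.95
tool_pos: [0.6612, 0.0654, 0.1004]
tool_rot: [0.002, 0.122, 0.993, 0.0]
force: [0.5, -0.6, 0.4]
finger_gap: 0.65
finger_force: 0.0
```

jog_arm([
  {"linear": [-2,-40,0],"roll": 0,"fingers": -0.3},
  {"linear": [-2,-36,0],"roll": 0,"fingers": -0.3},
  {"linear": [-2,-35,0],"roll": 0,"fingers": -0.3},
  {"linear": [-2,-30,0],"roll": 0,"fingers": -0.3},
  {"linear": [0,0,0],"roll": 0,"fingers": -0.3},
])

```text
clock: 14.37
tool_pos: [0.6513, -0.0817, 0.0984]
tool_rot: [0.0, 0.126, 0.992, -0.001]
force: [0.2, 0.4, 0.2]
finger_gap: 0.649
finger_force: 0.0
```

```bash
python3 - <<'E'
from h import *
p=shot('wrist','w8');q=shot('scene'); o=observe(); print(o['tool_pos'],o['force'],o['finger_gap'])
for c in(p,q):
  for n,z in dict(cap=.042,upper_stone=.068,ring=.060,lower_stone=.034,cell=.01).items():
    for r in masks_of(c,n)[:3]: print(n,round(r['p'],2),np.round(r['extent']),to_world(c,r['extent'][:2],z)[:2].round(4), circ(c,r['mask'],z) if r['mask'].sum()>100 else '')
im=p['pixels'].astype(int); R,G,B=im[...,0],im[...,1],im[...,2]
b=((R-B>35)&(R<130)&(R-G>20)).astype(np.uint8); 
n,l,s,c=cv2.connectedComponentsWithStats(b)
for i in range(1,n):
    if s[i,4]>200: print('brown',s[i],c[i],circ(p,l==i,.068))
E
```

```text
[ 0.6518177  -0.07665221  0.09819284] [-0.25322867  0.54759991  0.17204457] 0.6464458354013307
cap 0.97 [265.  21.  32.  42.] [ 0.5156 -0.0557] (array([515.9, -54.8]), array([26.1, 26.8]))
cap 0.7 [422. 106.  56.  55.] [0.5982 0.0421] (array([598.3,  39.9]), array([35.5, 39.4]))
upper_stone 0.98 [281. 219.  66.  66.] [ 0.6488 -0.0786] (array([648.7, -78.7]), array([48.4, 51.2]))
ring 0.75 [281. 213.  81.  79.] [ 0.6468 -0.0779] (array([648.9, -78.6]), array([56.3, 61.5]))
lower_stone 0.7 [281. 187.  82.  45.] [ 0.6332 -0.0746] (array([655.8, -80.3]), array([68.9, 80. ]))
cell 0.73 [281. 205. 130. 145.] [ 0.6552 -0.0797] (array([651.5, -79.2]), array([120.3, 128.4]))
cap 0.81 [313. 234.  18.  16.] [0.5739 0.0218] (array([577.1,  30.9]), array([37.5, 57.4]))
cap 0.59 [315. 280.  12.  15.] [ 0.4851 -0.0782] (array([484.2, -76.3]), array([29.1, 43.6]))
cap 0.55 [287. 185.  12.  13.] [0.6439 0.1856] (array([649.1, 188.1]), array([36.6, 59.7]))
upper_stone 0.79 [371. 236.  20.  17.] [ 0.6447 -0.0821] (array([646.5, -82.7]), array([46.5, 56.6]))
ring 0.75 [371. 243.  28.  22.] [ 0.6358 -0.09  ] (array([642.2, -85. ]), array([56.3, 83.6]))
cell 0.95 [371. 256.  57.  41.] [ 0.6484 -0.0878] (array([650. , -82.1]), array([116. , 136.7]))
brown [ 537   89   23  117 2336] [548.08304795 145.29965753] (array([646.1, 111.1]), array([ 14.6, 111.9]))
brown [ 248  188   67   63 3244] [280.97934649 218.74321825] (array([649.5, -79. ]), array([48.2, 48.4]))
```

View pics/w8.png

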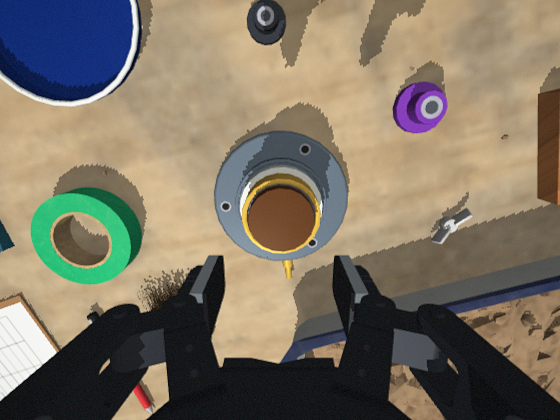

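The stone and ring are undisturbed, with the stone at px (281,219), or (0.6495, -0.079). The cap is seen on the block in the scene view at (287,185). Next I'll descend and feel for the ring's edge.

jog_arm([
  {"linear": [-2,-2,-25],"roll": 0,"fingers": -0.3},
  {"linear": [0,0,-25],"roll": 0,"fingers": -0.3},
  {"linear": [0,0,-14],"roll": 0,"fingers": -0.3},
  {"linear": [0,0,-8],"roll": 0,"fingers": -0.3},
  {"linear": [0,0,0],"roll": 0,"fingers": -0.3},
])

```text
clock: 15.38
tool_pos: [0.6481, -0.0766, 0.0234]
tool_rot: [-0.002, 0.122, 0.992, -0.0]
force: [0.6, 0.2, 0.4]
finger_gap: 0.651
finger_force: 0.0
```

jog_arm([
  {"linear": [0,0,-2],"roll": 0,"fingers": -0.3},
  {"linear": [0,0,0],"roll": 0,"fingers": -0.3},
  {"linear": [0,0,-1],"roll": 0,"fingers": -0.3},
  {"linear": [0,0,0],"roll": 0,"fingers": -0.3},
])

```text
clock: 15.72
tool_pos: [0.6508, -0.0771, 0.024]
tool_rot: [0.001, 0.123, 0.992, 0.0]
force: [-0.2, -0.9, -0.1]
finger_gap: 0.649
finger_force: 0.0
```

jog_arm([
  {"linear": [0,0,-1],"roll": 0,"fingers": -0.3},
  {"linear": [0,0,0],"roll": 0,"fingers": -0.3},
  {"linear": [0,0,-1],"roll": 0,"fingers": -0.3},
  {"linear": [0,0,0],"roll": 0,"fingers": -0.3},
])

```text
clock: 16.05
tool_pos: [0.6498, -0.077, 0.0207]
tool_rot: [-0.0, 0.123, 0.992, -0.0]
force: [-0.4, 0.1, -0.6]
finger_gap: 0.65
finger_force: 0.0
```

jog_arm([
  {"linear": [0,-1.5,-1],"roll": 0,"fingers": -0.3},
  {"linear": [0,0,0],"roll": 0,"fingers": -0.3},
  {"linear": [0,0,-1],"roll": 0,"fingers": -0.3},
  {"linear": [0,0,0],"roll": 0,"fingers": -0.3},
])

```text
clock: 16.38
tool_pos: [0.6497, -0.0785, 0.0186]
tool_rot: [-0.0, 0.123, 0.992, 0.0]
force: [-0.5, 0.6, 0.2]
finger_gap: 0.65
finger_force: 0.0
```

jog_arm([
  {"linear": [0,0,-1],"roll": 0,"fingers": -0.3},
  {"linear": [0,0,0],"roll": 0,"fingers": -0.3},
  {"linear": [0,0,-1],"roll": 0,"fingers": -0.3},
  {"linear": [0,0,0],"roll": 0,"fingers": -0.3},
])

```text
clock: 16.72
tool_pos: [0.65, -0.0786, 0.018]
tool_rot: [0.0, 0.123, 0.992, -0.0]
force: [-2.6, 0.8, 6.3]
finger_gap: 0.655
finger_force: 2.9
```

jog_arm([
  {"linear": [0,0,-1],"roll": 0,"fingers": -0.3},
  {"linear": [0,0,0],"roll": 0,"fingers": -0.3},
  {"linear": [0,0,0],"roll": 0,"fingers": -0.3},
])

```text
clock: 16.97
tool_pos: [0.6501, -0.0786, 0.0179]
tool_rot: [0.001, 0.123, 0.992, -0.0]
force: [-3.9, -0.1, 9.1]
finger_gap: 0.65
finger_force: 4.8
```

Contact came at TCP z 0.018, the ring's edge. I'll back off a couple of millimetres and grip.

jog_arm([
  {"linear": [0,0,4.5],"roll": 0,"fingers": -0.3},
  {"linear": [0,0,0],"roll": 0,"fingers": -0.3},
  {"linear": [0,0,0],"roll": 0,"fingers": -0.3},
])

```text
clock: 17.22
tool_pos: [0.6502, -0.0785, 0.0204]
tool_rot: [0.0, 0.123, 0.992, 0.0]
force: [0.7, 0.1, 0.2]
finger_gap: 0.649
finger_force: 0.0
```

jog_arm([
  {"linear": [0,0,0],"roll": 0,"fingers": 1},
  {"linear": [0,0,0],"roll": 0,"fingers": 1},
  {"linear": [0,0,0],"roll": 0,"fingers": 1},
  {"linear": [0,0,0],"roll": 0,"fingers": 1},
])

```text
clock: 17.55
tool_pos: [0.6502, -0.0786, 0.0207]
tool_rot: [0.0, 0.123, 0.992, 0.0]
force: [-1.3, 0.6, 5.0]
finger_gap: 0.552
finger_force: 61.4
```

jog_arm([
  {"linear": [0,0,2],"roll": 0,"fingers": 1},
  {"linear": [0,0,4],"roll": 0,"fingers": 1},
  {"linear": [0,0,8],"roll": 0,"fingers": 1},
  {"linear": [0,0,18],"roll": 0,"fingers": 1},
  {"linear": [0,0,25],"roll": 0,"fingers": 1},
])

```text
clock: 17.97
tool_pos: [0.6475, -0.0783, 0.0751]
tool_rot: [-0.003, 0.123, 0.992, -0.0]
force: [0.6, -0.4, -1.7]
finger_gap: 0.555
finger_force: 61.8
```

jog_arm([
  {"linear": [-10,18,18],"roll": 0,"fingers": 1},
  {"linear": [-18,33,0],"roll": 0,"fingers": 1},
  {"linear": [-18,33,0],"roll": 0,"fingers": 1},
  {"linear": [-18,33,0],"roll": 0,"fingers": 1},
  {"linear": [-18,33,0],"roll": 0,"fingers": 1},
])

```text
clock: 18.38
tool_pos: [0.5669, 0.0725, 0.0957]
tool_rot: [0.0, 0.123, 0.992, 0.0]
force: [0.9, 0.9, -1.8]
finger_gap: 0.549
finger_force: 61.8
```

jog_arm([
  {"linear": [-18,33,0],"roll": 0,"fingers": 1},
  {"linear": [-18,33,0],"roll": 0,"fingers": 1},
  {"linear": [-18,33,0],"roll": 0,"fingers": 1},
  {"linear": [-18,33,0],"roll": 0,"fingers": 1},
  {"linear": [-18,33,0],"roll": 0,"fingers": 1},
])

```text
clock: 18.8
tool_pos: [0.4768, 0.2379, 0.0957]
tool_rot: [0.0, 0.123, 0.992, 0.0]
force: [1.5, 1.0, -1.4]
finger_gap: 0.547
finger_force: 61.8
```

jog_arm([
  {"linear": [-8,18,0],"roll": 0,"fingers": 1},
  {"linear": [0,0,0],"roll": 0,"fingers": 1},
  {"linear": [0,0,0],"roll": 0,"fingers": 1},
])

```text
clock: 19.05
tool_pos: [0.4693, 0.2555, 0.0956]
tool_rot: [0.0, 0.121, 0.993, -0.0]
force: [1.0, -0.6, -1.3]
finger_gap: 0.55
finger_force: 61.8
```

```bash
python3 - <<'E'
from h import *
p=shot('wrist','w9'); o=observe(); print(o['tool_pos'],o['force'],o['finger_gap'])
for n,z in dict(white_dish=.016,balance=.05,upper_stone=.13,cap=.042,cap_block=.022).items():
    for r in masks_of(p,n)[:3]: print(n,round(r['p'],2),np.round(r['extent']),to_world(p,r['extent'][:2],z)[:2].round(4), circ(p,r['mask'],z) if r['mask'].sum()>100 else '')
im=p['pixels'].astype(int); b=(im.min(2)>175).astype(np.uint8)
n,l,s,c=cv2.connectedComponentsWithStats(b)
for i in range(1,n):
    if s[i,4]>600: print('white',s[i],c[i],circ(p,l==i,.010))
E
```

```text
[0.46980971 0.25459691 0.0955067 ] [ 0.66197718 -0.03785073 -1.02572678] 0.5496857430248784
white_dish 0.86 [412. 136. 128. 131.] [0.4386 0.379 ] (array([441.7, 376.8]), array([106. , 106.2]))
balance 0.58 [ 83. 195. 161. 198.] [0.4163 0.1136] (array([425.3, 100.3]), array([125.8, 165.1]))
upper_stone 0.79 [280. 273.  95.  95.] [0.4749 0.2553] (array([474.6, 254.7]), array([53.1, 58.5]))
cap 0.58 [  9. 303.  14.  30.] [4.933e-01 2.000e-04] (array([493. ,  -1.8]), array([14.7, 30.8]))
cap 0.58 [121. 362.   9.  16.] [0.579  0.0722] 
cap_block 0.77 [269. 346.  94.  34.] [0.6117 0.2102] (array([614.9, 220.6]), array([ 34.4, 106.1]))
white [ 20  45  45  49 897] [40.08026756 70.85953177] (array([316.3,  95.8]), array([17., 43.]))
white [ 352   79  109  107 8839] [407.27310782 131.9398122 ] (array([437.1, 377.4]), array([86.9, 90.9]))
white [ 197   88   43  167 2106] [217.53751187 170.05413105] (array([433.9, 209.6]), array([ 30.6, 137.5]))
white [  42  102   81   98 1587] [ 88.80214241 152.28418399] (array([350.3,  84.2]), array([ 51.1, 139.5]))
white [109 210  39  68 885] [130.43163842 250.74011299] (array([478.9, 102.8]), array([32.9, 64.8]))
```

View pics/w9.png

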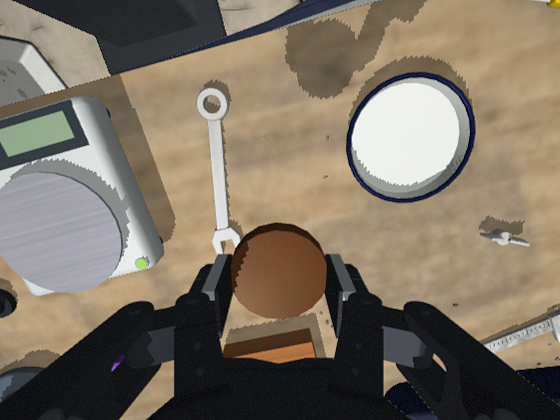

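The stone is held flat at px (280,272), and the dish's rim fit gives its centre as (0.4415, 0.377). I'll go above it and lower.

jog_arm([
  {"linear": [-7,30.5,0],"roll": 0,"fingers": 1},
  {"linear": [-7,30.5,-10],"roll": 0,"fingers": 1},
  {"linear": [-7,30.5,-20],"roll": 0,"fingers": 1},
  {"linear": [-7,30.5,-20],"roll": 0,"fingers": 1},
  {"linear": [0,0,-25],"roll": 0,"fingers": 1},
])

```text
clock: 19.77
tool_pos: [0.4427, 0.3824, 0.021]
tool_rot: [0.001, 0.121, 0.993, 0.003]
force: [2.1, 0.2, -1.2]
finger_gap: 0.551
finger_force: 62.0
```

jog_arm([
  {"linear": [0,0,-18],"roll": 0,"fingers": 1},
  {"linear": [0,0,-7],"roll": 0,"fingers": 1},
  {"linear": [0,0,0],"roll": 0,"fingers": 1},
  {"linear": [0,0,0],"roll": 0,"fingers": 1},
])

```text
clock: 20.1
tool_pos: [0.4424, 0.3759, -0.0044]
tool_rot: [-0.0, 0.123, 0.992, -0.0]
force: [-1.2, 0.5, -1.3]
finger_gap: 0.55
finger_force: 62.0
```

jog_arm([
  {"linear": [0,0,-10],"roll": 0,"fingers": 1},
  {"linear": [0,0,-7],"roll": 0,"fingers": 1},
  {"linear": [0,0,-4],"roll": 0,"fingers": 1},
  {"linear": [0,0,-2],"roll": 0,"fingers": 1},
  {"linear": [0,0,0],"roll": 0,"fingers": 1},
])

```text
clock: 20.52
tool_pos: [0.4416, 0.3761, -0.0282]
tool_rot: [-0.0, 0.123, 0.992, -0.0]
force: [-0.7, 0.3, -0.9]
finger_gap: 0.547
finger_force: 62.0
```

jog_arm([
  {"linear": [0,0,-1],"roll": 0,"fingers": 1},
  {"linear": [0,0,0],"roll": 0,"fingers": 1},
  {"linear": [0,0,-1],"roll": 0,"fingers": 1},
  {"linear": [0,0,0],"roll": 0,"fingers": 1},
])

```text
clock: 20.85
tool_pos: [0.4419, 0.3766, -0.0296]
tool_rot: [0.0, 0.123, 0.992, 0.0]
force: [-0.7, 0.1, -0.6]
finger_gap: 0.55
finger_force: 62.0
```

jog_arm([
  {"linear": [0,0,-1],"roll": 0,"fingers": 1},
  {"linear": [0,0,0],"roll": 0,"fingers": 1},
  {"linear": [0,0,0],"roll": 0,"fingers": 1},
])

```text
clock: 21.1
tool_pos: [0.4418, 0.3765, -0.0307]
tool_rot: [-0.0, 0.123, 0.992, -0.0]
force: [-0.9, -0.2, -1.0]
finger_gap: 0.545
finger_force: 62.0
```

jog_arm([
  {"linear": [0,0,-1],"roll": 0,"fingers": 1},
  {"linear": [0,0,0],"roll": 0,"fingers": 1},
  {"linear": [0,0,0],"roll": 0,"fingers": 1},
])

```text
clock: 21.35
tool_pos: [0.442, 0.3766, -0.0313]
tool_rot: [0.0, 0.123, 0.992, 0.0]
force: [-0.3, -1.4, 2.6]
finger_gap: 0.55
finger_force: 62.3
```

jog_arm([
  {"linear": [0,0,-0.8],"roll": 0,"fingers": 1},
  {"linear": [0,0,0],"roll": 0,"fingers": 1},
  {"linear": [0,0,0],"roll": 0,"fingers": 1},
])

```text
clock: 21.6
tool_pos: [0.442, 0.3767, -0.0313]
tool_rot: [0.0, 0.123, 0.992, 0.0]
force: [-2.6, -1.6, 8.2]
finger_gap: 0.552
finger_force: 62.8
```

It has touched down at 8 N. I'll release it and go back for the ring.

jog_arm([
  {"linear": [0,0,1.2],"roll": 0,"fingers": -0.3},
  {"linear": [0,0,0],"roll": 0,"fingers": -0.3},
  {"linear": [0,0,0],"roll": 0,"fingers": -0.3},
  {"linear": [0,0,6],"roll": 0,"fingers": -0.3},
  {"linear": [0,0,15],"roll": 0,"fingers": -0.3},
])

```text
clock: 22.02
tool_pos: [0.4402, 0.375, -0.0122]
tool_rot: [-0.002, 0.123, 0.992, -0.002]
force: [0.5, -0.5, -0.3]
finger_gap: 0.648
finger_force: 0.0
```

jog_arm([
  {"linear": [0,0,30],"roll": 0,"fingers": -0.5},
  {"linear": [0,0,40],"roll": 0,"fingers": -0.5},
  {"linear": [8,-18,30],"roll": 0,"fingers": -0.5},
  {"linear": [16,-35,5],"roll": 0,"fingers": -0.5},
  {"linear": [16,-35,0],"roll": 0,"fingers": -0.5},
])

```text
clock: 22.43
tool_pos: [0.4843, 0.2901, 0.0988]
tool_rot: [0.003, 0.121, 0.993, 0.002]
force: [-0.1, -0.1, -0.4]
finger_gap: 0.748
finger_force: 0.0
```

jog_arm([
  {"linear": [16,-35,0],"roll": 0,"fingers": -0.5},
  {"linear": [16,-35,0],"roll": 0,"fingers": -0.5},
  {"linear": [16,-35,0],"roll": 0,"fingers": -0.5},
  {"linear": [16,-35,0],"roll": 0,"fingers": -0.5},
  {"linear": [16,-35,0],"roll": 0,"fingers": -0.5},
])

```text
clock: 22.85
tool_pos: [0.5624, 0.1117, 0.0951]
tool_rot: [0.0, 0.123, 0.992, 0.0]
force: [-0.5, 0.6, 0.8]
finger_gap: 0.745
finger_force: 0.0
```

jog_arm([
  {"linear": [16,-35,0],"roll": 0,"fingers": -0.5},
  {"linear": [16,-35,0],"roll": 0,"fingers": -0.5},
  {"linear": [16,-35,0],"roll": 0,"fingers": -0.5},
  {"linear": [16,-35,0],"roll": 0,"fingers": -0.5},
  {"linear": [16,-35,0],"roll": 0,"fingers": -0.5},
])

```text
clock: 23.27
tool_pos: [0.6423, -0.0634, 0.095]
tool_rot: [0.0, 0.123, 0.992, 0.0]
force: [1.2, 1.0, -0.4]
finger_gap: 0.748
finger_force: 0.0
```

jog_arm([
  {"linear": [8,-17,0],"roll": 0,"fingers": -0.5},
  {"linear": [0,0,0],"roll": 0,"fingers": -0.5},
  {"linear": [0,0,0],"roll": 0,"fingers": -0.5},
])

```text
clock: 23.52
tool_pos: [0.6498, -0.0798, 0.0943]
tool_rot: [-0.0, 0.124, 0.992, 0.0]
force: [-0.2, 0.4, -0.3]
finger_gap: 0.747
finger_force: 0.0
```

```bash
python3 - <<'E'
from h import *
p=shot('wrist','w10');q=shot('top'); o=observe(); print(o['tool_pos'],o['force'],o['finger_gap'])
for r in masks_of(q,'upper_stone')[:3]: print('us',round(r['p'],2),np.round(r['extent']),to_world(q,r['extent'][:2],.016)[:2].round(4))
for n,z in dict(ring=.06,lower_stone=.034,cell=.01).items():
    for r in masks_of(p,n)[:2]: print(n,round(r['p'],2),np.round(r['extent']), circ(p,r['mask'],z))
E
```

```text
[ 0.64929429 -0.07763271  0.09455128] [ 0.2294968  -0.0634933  -1.14279065] 0.7502358164998593
us 0.66 [160. 252.  17.  23.] [0.4427 0.3738]
ring 0.71 [279. 216.  83.  81.] (array([647.5, -78.4]), array([58.6, 63.1]))
lower_stone 0.58 [280. 191.  83.  48.] (array([656.4, -80.4]), array([68.8, 81.9]))
cell 0.69 [278. 208. 136. 150.] (array([651.4, -79.2]), array([120.9, 130. ]))
```

jog_arm([
  {"linear": [0.7,-1,-25],"roll": 0,"fingers": -0.5},
  {"linear": [0,0,-20],"roll": 0,"fingers": -0.5},
  {"linear": [0,0,-20],"roll": 0,"fingers": -0.5},
  {"linear": [0,0,-18],"roll": 0,"fingers": -0.5},
  {"linear": [0,0,-7],"roll": 0,"fingers": -0.5},
])

```text
clock: 24.23
tool_pos: [0.6482, -0.0783, 0.0018]
tool_rot: [-0.002, 0.122, 0.993, -0.0]
force: [-1.7, 0.6, -0.2]
finger_gap: 0.751
finger_force: 0.0
```

jog_arm([
  {"linear": [0,0,0],"roll": 0,"fingers": -0.5},
  {"linear": [0,0,-4],"roll": 0,"fingers": -0.5},
  {"linear": [0,0,-2],"roll": 0,"fingers": -0.5},
  {"linear": [0,0,0],"roll": 0,"fingers": -0.5},
  {"linear": [0,0,0],"roll": 0,"fingers": -0.5},
])

```text
clock: 24.65
tool_pos: [0.6513, -0.0795, -0.0002]
tool_rot: [0.001, 0.123, 0.992, 0.0]
force: [0.1, -0.4, -0.2]
finger_gap: 0.751
finger_force: 0.0
```

jog_arm([
  {"linear": [0,0,-1],"roll": 0,"fingers": -0.5},
  {"linear": [0,0,0],"roll": 0,"fingers": -0.5},
  {"linear": [0,0,-1],"roll": 0,"fingers": -0.5},
  {"linear": [0,0,0],"roll": 0,"fingers": -0.5},
])

```text
clock: 24.98
tool_pos: [0.6505, -0.0796, -0.0033]
tool_rot: [0.0, 0.123, 0.992, -0.0]
force: [1.4, -0.5, -0.2]
finger_gap: 0.749
finger_force: 0.0
```

The tips now reach most of the way down the ring, so I'll grip.

jog_arm([
  {"linear": [0,0,0],"roll": 0,"fingers": 1},
  {"linear": [0,0,0],"roll": 0,"fingers": 1},
  {"linear": [0,0,0],"roll": 0,"fingers": 1},
  {"linear": [0,0,0],"roll": 0,"fingers": 1},
])

```text
clock: 25.32
tool_pos: [0.6509, -0.0797, -0.0025]
tool_rot: [0.0, 0.123, 0.992, -0.0]
force: [-2.2, 0.2, 5.4]
finger_gap: 0.694
finger_force: 65.3
```

jog_arm([
  {"linear": [0,0,2],"roll": 0,"fingers": 1},
  {"linear": [0,0,4],"roll": 0,"fingers": 1},
  {"linear": [0,0,10],"roll": 0,"fingers": 1},
  {"linear": [0,0,20],"roll": 0,"fingers": 1},
  {"linear": [0,0,30],"roll": 0,"fingers": 1},
])

```text
clock: 25.73
tool_pos: [0.6474, -0.0791, 0.0598]
tool_rot: [-0.004, 0.123, 0.992, 0.0]
force: [0.7, 0.7, -3.4]
finger_gap: 0.697
finger_force: 65.2
```

jog_arm([
  {"linear": [0,0,30],"roll": 0,"fingers": 1},
  {"linear": [0,0,10],"roll": 0,"fingers": 1},
  {"linear": [0,0,0],"roll": 0,"fingers": 1},
  {"linear": [0,0,0],"roll": 0,"fingers": 1},
])

```text
clock: 26.07
tool_pos: [0.6506, -0.0795, 0.1025]
tool_rot: [0.0, 0.123, 0.992, 0.0]
force: [-0.6, 0.2, -3.7]
finger_gap: 0.697
finger_force: 65.3
```

```bash
python3 - <<'E'
from h import *
p=shot('wrist','w11'); o=observe(); print(o['tool_pos'],o['force'],o['finger_gap'])
for n,z in dict(ring=.163,lower_stone=.035,balance=.05).items():
    for r in masks_of(p,n)[:2]: print(n,round(r['p'],2),np.round(r['extent']), circ(p,r['mask'],z))
E
```

```text
[ 0.6494239  -0.07937969  0.10093008] [-0.6604509   0.62795164 -3.47425133] 0.6971167498090369
ring 0.72 [544. 148.  31. 114.] (array([616.8,  37.7]), array([12., 58.]))
ring 0.61 [278. 281. 135. 136.] (array([648. , -78.3]), array([60. , 68.4]))
lower_stone 0.81 [279. 193.  80.  57.] (array([639.9, -76.7]), array([49.3, 74.4]))
balance 0.68 [ 72.  52. 145. 104.] (array([ 498.9, -191.1]), array([ 69.2, 109.4]))
```

The ring is lifted; the wrist force is about 3.5 N, close to its weight. I'll go near the balance for a look.

jog_arm([
  {"linear": [-15,3,0],"roll": 0,"fingers": 1},
  {"linear": [-30,6,0],"roll": 0,"fingers": 1},
  {"linear": [-36,8,0],"roll": 0,"fingers": 1},
  {"linear": [-36,8,0],"roll": 0,"fingers": 1},
  {"linear": [-36,8,0],"roll": 0,"fingers": 1},
])

```text
clock: 26.68
tool_pos: [0.4948, -0.0461, 0.1009]
tool_rot: [-0.002, 0.123, 0.992, -0.0]
force: [-0.1, 1.2, -2.0]
finger_gap: 0.694
finger_force: 65.3
```

jog_arm([
  {"linear": [-28,6,0],"roll": 0,"fingers": 1},
  {"linear": [-9,1,0],"roll": 0,"fingers": 1},
  {"linear": [0,0,0],"roll": 0,"fingers": 1},
  {"linear": [0,0,0],"roll": 0,"fingers": 1},
])

```text
clock: 27.02
tool_pos: [0.4609, -0.0396, 0.1025]
tool_rot: [0.0, 0.123, 0.992, -0.0]
force: [0.2, 0.2, -3.0]
finger_gap: 0.697
finger_force: 65.3
```

```bash
python3 - <<'E'
from h import *
p=shot('wrist','w12'); o=observe(); print(o['tool_pos'],o['force'],o['finger_gap'])
r=masks_of(p,'balance')[0]; print(r['p'],r['extent'])
im=p['pixels'].astype(int)
hsv=cv2.cvtColor(p['pixels'],cv2.COLOR_RGB2HSV).astype(int)
lum=im.mean(2); m=(r['mask']&(lum>125)&(lum<190)&(im[...,2]>im[...,1]-2)).astype(np.uint8)
m=cv2.morphologyEx(m,cv2.MORPH_OPEN,np.ones((5,5),np.uint8)); m=cv2.morphologyEx(m,cv2.MORPH_CLOSE,np.ones((9,9),np.uint8))
n,l,s,c=cv2.connectedComponentsWithStats(m)
for i in range(1,n):
    if s[i,4]>600: print('pan',s[i],c[i],circ(p,l==i,.05))
for r in masks_of(p,'blue_dish')[:2]: print('blue',r['p'],r['extent'],circ(p,r['mask'],.017))
E
```

```text
[ 0.46189123 -0.03971538  0.10270496] [ 0.2633124  -0.7639754  -2.71161845] 0.6961940572712314
0.75 [404.0, 113.5, 178.3, 223.9]
pan [  353    82   137   138 14705] [421.60952057 150.66746005] (array([441.8,  78. ]), array([102.7, 103.4]))
blue 0.7 [106.5, 241.0, 144.0, 126.0] (array([ 461.8, -210.7]), array([132.9, 137.6]))
```

View pics/w12.png

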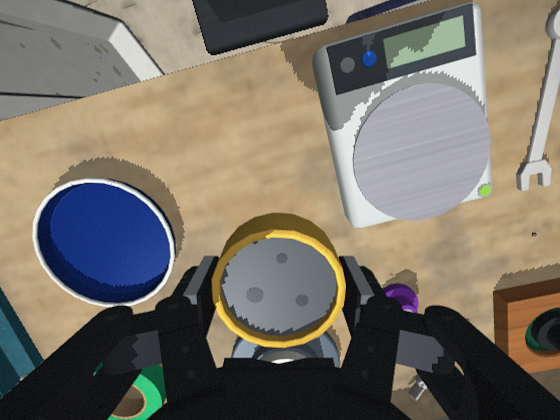

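The ring is held level at px (280,285) and the pan fit gives (0.442, 0.078) with a 103 mm diameter. I'll go over it and lower.

jog_arm([
  {"linear": [-4,18,0],"roll": 0,"fingers": 1},
  {"linear": [-5,32,0],"roll": 0,"fingers": 1},
  {"linear": [-5,32,-8],"roll": 0,"fingers": 1},
  {"linear": [-5,25,-16],"roll": 0,"fingers": 1},
  {"linear": [-1,10.5,-20],"roll": 0,"fingers": 1},
])

```text
clock: 27.58
tool_pos: [0.4426, 0.0811, 0.0592]
tool_rot: [0.002, 0.121, 0.993, 0.001]
force: [0.5, -0.1, -3.4]
finger_gap: 0.7
finger_force: 65.5
```

jog_arm([
  {"linear": [0,0,-20],"roll": 0,"fingers": 1},
  {"linear": [0,0,-10],"roll": 0,"fingers": 1},
  {"linear": [0,0,-4],"roll": 0,"fingers": 1},
  {"linear": [0,0,0],"roll": 0,"fingers": 1},
  {"linear": [0,0,0],"roll": 0,"fingers": 1},
])

```text
clock: 28.0
tool_pos: [0.4415, 0.0779, 0.0248]
tool_rot: [0.0, 0.123, 0.992, 0.0]
force: [-0.4, -0.3, -1.9]
finger_gap: 0.695
finger_force: 65.5
```

jog_arm([
  {"linear": [0,0,-5],"roll": 0,"fingers": 1},
  {"linear": [0,0,-4],"roll": 0,"fingers": 1},
  {"linear": [0,0,-2],"roll": 0,"fingers": 1},
  {"linear": [0,0,0],"roll": 0,"fingers": 1},
  {"linear": [0,0,0],"roll": 0,"fingers": 1},
])

```text
clock: 28.42
tool_pos: [0.4405, 0.0779, 0.0137]
tool_rot: [-0.0, 0.123, 0.992, 0.0]
force: [-0.2, -0.4, -2.4]
finger_gap: 0.693
finger_force: 65.5
```

jog_arm([
  {"linear": [0,0,-1],"roll": 0,"fingers": 1},
  {"linear": [0,0,0],"roll": 0,"fingers": 1},
  {"linear": [0,0,0],"roll": 0,"fingers": 1},
])

```text
clock: 28.67
tool_pos: [0.4406, 0.078, 0.0128]
tool_rot: [0.0, 0.123, 0.992, 0.0]
force: [-0.1, -0.9, -2.7]
finger_gap: 0.698
finger_force: 65.5
```

jog_arm([
  {"linear": [0,0,-1],"roll": 0,"fingers": 1},
  {"linear": [0,0,0],"roll": 0,"fingers": 1},
  {"linear": [0,0,0],"roll": 0,"fingers": 1},
])

```text
clock: 28.92
tool_pos: [0.4405, 0.078, 0.0117]
tool_rot: [-0.0, 0.123, 0.992, -0.0]
force: [0.0, -0.7, -2.1]
finger_gap: 0.695
finger_force: 65.5
```

jog_arm([
  {"linear": [0,0,-0.7],"roll": 0,"fingers": 1},
  {"linear": [0,0,0],"roll": 0,"fingers": 1},
  {"linear": [0,0,0],"roll": 0,"fingers": 1},
])

```text
clock: 29.17
tool_pos: [0.4407, 0.078, 0.0114]
tool_rot: [0.0, 0.123, 0.992, 0.0]
force: [-1.8, 0.7, 3.7]
finger_gap: 0.699
finger_force: 66.0
```

jog_arm([
  {"linear": [0,0,-0.7],"roll": 0,"fingers": 1},
  {"linear": [0,0,0],"roll": 0,"fingers": 1},
  {"linear": [0,0,0],"roll": 0,"fingers": 1},
])

```text
clock: 29.42
tool_pos: [0.4407, 0.078, 0.0114]
tool_rot: [0.0, 0.123, 0.992, 0.0]
force: [-3.7, -0.3, 9.2]
finger_gap: 0.699
finger_force: 66.8
```

It has touched down at 9 N. I'll release the ring, rise and go back for the ceramic stone.

jog_arm([
  {"linear": [0,0,1],"roll": 0,"fingers": -0.56},
  {"linear": [0,0,0],"roll": 0,"fingers": -0.56},
  {"linear": [0,0,0],"roll": 0,"fingers": -0.56},
  {"linear": [0,0,4],"roll": 0,"fingers": -0.56},
  {"linear": [0,0,10],"roll": 0,"fingers": -0.56},
])

```text
clock: 29.83
tool_pos: [0.4394, 0.0777, 0.0244]
tool_rot: [-0.001, 0.123, 0.992, -0.0]
force: [0.7, -0.7, -0.4]
finger_gap: 0.781
finger_force: 0.0
```

jog_arm([
  {"linear": [0,0,25],"roll": 0,"fingers": -0.8},
  {"linear": [0,0,35],"roll": 0,"fingers": -0.8},
  {"linear": [15,-11,10],"roll": 0,"fingers": -0.8},
  {"linear": [30,-22,0],"roll": 0,"fingers": -0.8},
  {"linear": [30,-22,0],"roll": 0,"fingers": -0.8},
])

```text
clock: 30.25
tool_pos: [0.5172, 0.023, 0.0974]
tool_rot: [0.002, 0.121, 0.993, 0.0]
force: [0.9, 1.0, 0.1]
finger_gap: 0.901
finger_force: 0.0
```

jog_arm([
  {"linear": [30,-22,0],"roll": 0,"fingers": -0.8},
  {"linear": [30,-22,0],"roll": 0,"fingers": -0.8},
  {"linear": [30,-22,0],"roll": 0,"fingers": -0.8},
  {"linear": [30,-22,0],"roll": 0,"fingers": -0.8},
  {"linear": [15,-14,0],"roll": 0,"fingers": -0.8},
])

```text
clock: 30.67
tool_pos: [0.6536, -0.0816, 0.0948]
tool_rot: [0.001, 0.123, 0.992, -0.0]
force: [0.2, -0.7, -0.5]
finger_gap: 0.899
finger_force: 0.0
```

jog_arm([
  {"linear": [0,0,0],"roll": 0,"fingers": -0.8},
  {"linear": [0,0,0],"roll": 0,"fingers": -0.8},
  {"linear": [0,0,0],"roll": 0,"fingers": -0.8},
])

```text
clock: 30.92
tool_pos: [0.6497, -0.0787, 0.0947]
tool_rot: [-0.001, 0.123, 0.992, 0.0]
force: [0.8, 0.1, -0.5]
finger_gap: 0.899
finger_force: 0.0
```

```bash
python3 - <<'E'
from h import *
p=shot('wrist','w13'); q=shot('top'); o=observe(); print(o['tool_pos'],o['force'],o['finger_gap'])
for n,z in dict(lower_stone=.036,cell=.01).items():
    for r in masks_of(p,n)[:2]: print(n,round(r['p'],2),np.round(r['extent']), circ(p,r['mask'],z))
for r in masks_of(q,'ring')[:2]: print('ring',round(r['p'],2),np.round(r['extent']), to_world(q,r['extent'][:2],.065)[:2])
E
```

```text
[ 0.64964032 -0.078092    0.09538097] [0.9185399  0.16541799 0.81189748] 0.8998866979757801
lower_stone 0.55 [277. 208.  83.  83.] (array([648.8, -78.9]), array([67.8, 69.8]))
cell 0.79 [278. 208. 134. 146.] (array([651.4, -79.1]), array([121.3, 129. ]))
ring 0.71 [272. 256.  25.  27.] [0.43766364 0.08192214]
ring 0.28 [274. 262.  52.  61.] [0.42200216 0.07872681]
```

View pics/w13.png

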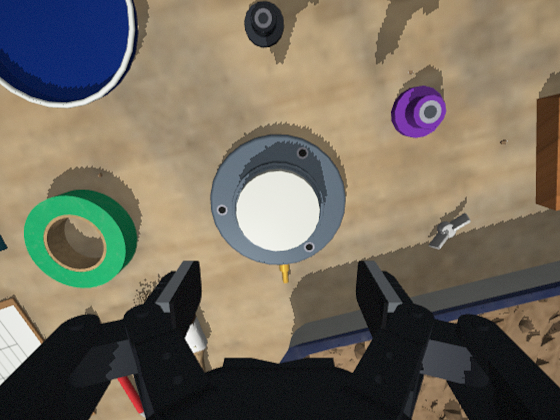

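The ceramic stone lies flat in its recess at px (277,210), or (0.649, -0.079). I'll descend and grip it.

jog_arm([
  {"linear": [0,-0.8,-30],"roll": 0,"fingers": -0.8},
  {"linear": [0,0,-25],"roll": 0,"fingers": -0.8},
  {"linear": [0,0,-22],"roll": 0,"fingers": -0.8},
  {"linear": [0,0,-14],"roll": 0,"fingers": -0.8},
  {"linear": [0,0,-7],"roll": 0,"fingers": -0.8},
])

```text
clock: 31.58
tool_pos: [0.6483, -0.079, -0.0052]
tool_rot: [-0.002, 0.122, 0.993, 0.0]
force: [-0.6, -0.5, -0.0]
finger_gap: 0.901
finger_force: 0.0
```

jog_arm([
  {"linear": [0,0,-6],"roll": 0,"fingers": -0.8},
  {"linear": [0,0,-4],"roll": 0,"fingers": -0.8},
  {"linear": [0,0,-2],"roll": 0,"fingers": -0.8},
  {"linear": [0,0,0],"roll": 0,"fingers": -0.8},
  {"linear": [0,0,0],"roll": 0,"fingers": -0.8},
])

```text
clock: 32.0
tool_pos: [0.6513, -0.0799, -0.0137]
tool_rot: [0.001, 0.123, 0.992, 0.0]
force: [0.8, -0.6, 0.2]
finger_gap: 0.898
finger_force: 0.0
```

jog_arm([
  {"linear": [-0.5,0.5,-1.5],"roll": 0,"fingers": -0.8},
  {"linear": [0,0,0],"roll": 0,"fingers": -0.8},
  {"linear": [0,0,0],"roll": 0,"fingers": -0.8},
])

```text
clock: 32.25
tool_pos: [0.6502, -0.0793, -0.0158]
tool_rot: [0.0, 0.123, 0.992, 0.0]
force: [0.2, 0.3, 0.6]
finger_gap: 0.898
finger_force: 0.0
```

jog_arm([
  {"linear": [0,0,0],"roll": 0,"fingers": 1},
  {"linear": [0,0,0],"roll": 0,"fingers": 1},
  {"linear": [0,0,0],"roll": 0,"fingers": 1},
  {"linear": [0,0,0],"roll": 0,"fingers": 1},
])

```text
clock: 32.58
tool_pos: [0.6508, -0.0795, -0.0149]
tool_rot: [0.001, 0.123, 0.992, -0.0]
force: [-0.8, 0.6, 5.5]
finger_gap: 0.786
finger_force: 67.3
```

jog_arm([
  {"linear": [0,0,2],"roll": 0,"fingers": 1},
  {"linear": [0,0,4],"roll": 0,"fingers": 1},
  {"linear": [0,0,10],"roll": 0,"fingers": 1},
  {"linear": [0,0,20],"roll": 0,"fingers": 1},
  {"linear": [0,0,25],"roll": 0,"fingers": 1},
])

```text
clock: 33.0
tool_pos: [0.648, -0.0791, 0.0434]
tool_rot: [-0.003, 0.123, 0.992, 0.0]
force: [0.8, -0.5, -1.8]
finger_gap: 0.784
finger_force: 67.2
```

jog_arm([
  {"linear": [-14,-10,14],"roll": 0,"fingers": 1},
  {"linear": [-30,-21,0],"roll": 0,"fingers": 1},
  {"linear": [-30,-21,0],"roll": 0,"fingers": 1},
  {"linear": [-30,-21,0],"roll": 0,"fingers": 1},
  {"linear": [-30,-21,0],"roll": 0,"fingers": 1},
])

```text
clock: 33.42
tool_pos: [0.5148, -0.1739, 0.0594]
tool_rot: [0.0, 0.122, 0.993, -0.0]
force: [-0.2, -0.6, -0.5]
finger_gap: 0.788
finger_force: 67.2
```

jog_arm([
  {"linear": [-20,-14,0],"roll": 0,"fingers": 1},
  {"linear": [0,0,0],"roll": 0,"fingers": 1},
  {"linear": [0,0,0],"roll": 0,"fingers": 1},
])

```text
clock: 33.67
tool_pos: [0.4953, -0.1882, 0.0596]
tool_rot: [0.0, 0.124, 0.992, 0.0]
force: [0.7, -0.3, -1.3]
finger_gap: 0.784
finger_force: 67.2
```

```bash
python3 - <<'E'
from h import *
p=shot('wrist','w14'); o=observe(); print(o['tool_pos'],o['force'],o['finger_gap'])
for n,z in dict(lower_stone=o['tool_pos'][2]+.051,blue_dish=.017).items():
    for r in masks_of(p,n)[:2]: print(n,round(r['p'],2),np.round(r['extent']), circ(p,r['mask'],z))
E
```

```text
[ 0.49654706 -0.18774123  0.05960768] [-0.14590636  0.33271318 -1.27166709] 0.78695493219662
lower_stone 0.81 [278. 270. 140. 133.] (array([ 493.6, -187.1]), array([67.2, 71.9]))
blue_dish 0.66 [237. 174. 182. 162.] (array([ 452.9, -212.7]), array([112.5, 140.3]))
```

jog_arm([
  {"linear": [-18,-12,0],"roll": 0,"fingers": 1},
  {"linear": [-16.5,-12,-10],"roll": 0,"fingers": 1},
  {"linear": [0,0,-25],"roll": 0,"fingers": 1},
  {"linear": [0,0,-25],"roll": 0,"fingers": 1},
  {"linear": [0,0,-12],"roll": 0,"fingers": 1},
])

```text
clock: 34.23
tool_pos: [0.461, -0.2102, -0.0156]
tool_rot: [-0.001, 0.122, 0.993, 0.001]
force: [0.1, -0.3, -1.8]
finger_gap: 0.784
finger_force: 67.3
```

jog_arm([
  {"linear": [0,0,-3],"roll": 0,"fingers": 1},
  {"linear": [0,0,0],"roll": 0,"fingers": 1},
  {"linear": [0,0,0],"roll": 0,"fingers": 1},
])

```text
clock: 34.48
tool_pos: [0.4628, -0.2112, -0.0157]
tool_rot: [0.0, 0.122, 0.993, -0.0]
force: [0.5, 0.9, -1.6]
finger_gap: 0.782
finger_force: 67.4
```

jog_arm([
  {"linear": [0,0,-6],"roll": 0,"fingers": 1},
  {"linear": [0,0,-4],"roll": 0,"fingers": 1},
  {"linear": [0,0,-3],"roll": 0,"fingers": 1},
  {"linear": [0,0,0],"roll": 0,"fingers": 1},
  {"linear": [0,0,0],"roll": 0,"fingers": 1},
])

```text
clock: 34.9
tool_pos: [0.4614, -0.2113, -0.0292]
tool_rot: [-0.0, 0.123, 0.992, 0.0]
force: [0.6, 0.6, -2.6]
finger_gap: 0.785
finger_force: 67.4
```

jog_arm([
  {"linear": [0,0,-2],"roll": 0,"fingers": 1},
  {"linear": [0,0,0],"roll": 0,"fingers": 1},
  {"linear": [0,0,-1],"roll": 0,"fingers": 1},
  {"linear": [0,0,0],"roll": 0,"fingers": 1},
])

```text
clock: 35.23
tool_pos: [0.4615, -0.2113, -0.0323]
tool_rot: [-0.0, 0.123, 0.992, 0.0]
force: [0.1, -0.5, -1.5]
finger_gap: 0.783
finger_force: 67.4
```

jog_arm([
  {"linear": [0,0,-1],"roll": 0,"fingers": 1},
  {"linear": [0,0,0],"roll": 0,"fingers": 1},
  {"linear": [0,0,0],"roll": 0,"fingers": 1},
])

```text
clock: 35.48
tool_pos: [0.4615, -0.2113, -0.0332]
tool_rot: [-0.0, 0.123, 0.992, 0.0]
force: [0.8, -0.2, -1.2]
finger_gap: 0.779
finger_force: 67.4
```

jog_arm([
  {"linear": [0,0,-1],"roll": 0,"fingers": 1},
  {"linear": [0,0,0],"roll": 0,"fingers": 1},
  {"linear": [0,0,0],"roll": 0,"fingers": 1},
])

```text
clock: 35.73
tool_pos: [0.4615, -0.2113, -0.0343]
tool_rot: [-0.0, 0.123, 0.992, 0.0]
force: [-0.2, -0.4, -1.3]
finger_gap: 0.784
finger_force: 67.4
```

jog_arm([
  {"linear": [0,0,-1],"roll": 0,"fingers": 1},
  {"linear": [0,0,0],"roll": 0,"fingers": 1},
  {"linear": [0,0,0],"roll": 0,"fingers": 1},
])

```text
clock: 35.98
tool_pos: [0.4617, -0.2114, -0.035]
tool_rot: [0.0, 0.123, 0.992, -0.0]
force: [0.0, 0.5, 0.5]
finger_gap: 0.782
finger_force: 67.6
```

jog_arm([
  {"linear": [0,0,-0.7],"roll": 0,"fingers": 1},
  {"linear": [0,0,0],"roll": 0,"fingers": 1},
  {"linear": [0,0,0],"roll": 0,"fingers": 1},
])

```text
clock: 36.23
tool_pos: [0.4618, -0.2115, -0.035]
tool_rot: [0.0, 0.123, 0.992, -0.0]
force: [-1.8, 1.6, 5.7]
finger_gap: 0.781
finger_force: 68.2
```

It has touched down. I'll release it, retreat and check all four pieces.

jog_arm([
  {"linear": [0,0,1],"roll": 0,"fingers": -0.74},
  {"linear": [0,0,0],"roll": 0,"fingers": -0.74},
  {"linear": [0,0,0],"roll": 0,"fingers": -0.74},
  {"linear": [0,0,4],"roll": 0,"fingers": -0.74},
  {"linear": [0,0,10],"roll": 0,"fingers": -0.74},
])

```text
clock: 36.65
tool_pos: [0.4603, -0.2107, -0.0218]
tool_rot: [-0.002, 0.123, 0.992, 0.0]
force: [-1.2, -0.6, 0.4]
finger_gap: 0.873
finger_force: 0.0
```

jog_arm([
  {"linear": [0,0,25],"roll": 0,"fingers": -0.74},
  {"linear": [0,0,40],"roll": 0,"fingers": -0.74},
  {"linear": [0,0,40],"roll": 0,"fingers": -0.74},
  {"linear": [0,0,40],"roll": 0,"fingers": -0.74},
  {"linear": [30,10,20],"roll": 0,"fingers": -0.74},
])

```text
clock: 37.07
tool_pos: [0.4899, -0.2033, 0.1506]
tool_rot: [0.002, 0.125, 0.992, -0.001]
force: [0.6, -2.1, 0.6]
finger_gap: 0.875
finger_force: 0.0
```

jog_arm([
  {"linear": [30,20,0],"roll": 0,"fingers": -0.74},
  {"linear": [30,20,0],"roll": 0,"fingers": -0.74},
  {"linear": [0,0,0],"roll": 0,"fingers": -0.74},
  {"linear": [0,0,0],"roll": 0,"fingers": -0.74},
  {"linear": [0,0,0],"roll": 0,"fingers": -0.74},
])

```text
clock: 37.48
tool_pos: [0.5509, -0.1612, 0.1441]
tool_rot: [-0.001, 0.122, 0.992, -0.0]
force: [0.4, -1.0, 0.3]
finger_gap: 0.873
finger_force: 0.0
```

```bash
python3 - <<'E'
from h import *
q=shot('scene','s15');p=shot('wrist','w15');t=shot('top','t15'); o=observe(); print(o['clock'],o['tool_pos'],o['force'])
for k,c in(('wrist',p),('scene',q),('top',t)):
  for n,z in dict(cap=.042,upper_stone=.016,ring=.074,lower_stone=.016).items():
    for r in masks_of(c,n)[:3]: print(k,n,round(r['p'],2),np.round(r['extent']),to_world(c,r['extent'][:2],z)[:2].round(3))
a=q['pixels'][160:400,150:430,::-1]; cv2.imwrite('pics/fin.png',cv2.resize(a,(700,600)))
E
```

```text
37.6333 [ 0.55042621 -0.16196233  0.1441976 ] [0.10329005 0.03562928 0.57827925]
wrist cap 0.87 [370. 122.  30.  32.] [ 0.502 -0.064]
wrist cap 0.55 [488. 187.  50.  40.] [0.588 0.035]
wrist upper_stone 0.34 [531.  19.  59.  38.] [0.452 0.096]
wrist ring 0.75 [531.  21.  59.  37.] [0.458 0.051]
wrist lower_stone 0.88 [207. 116.  72.  74.] [ 0.46 -0.21]
scene cap 0.53 [313. 279.  17.  11.] [ 0.485 -0.074]
scene cap 0.5 [314. 231.  15.  22.] [0.583 0.028]
scene cap 0.49 [287. 184.  15.  17.] [0.649 0.189]
scene upper_stone 0.72 [175. 190.  23.  13.] [0.444 0.371]
scene ring 0.93 [249. 242.  26.  27.] [0.433 0.067]
scene lower_stone 0.6 [354. 338.  36.  38.] [ 0.459 -0.212]
top cap 0.74 [228. 171.  19.  14.] [0.657 0.202]
top cap 0.53 [327. 229.  14.  10.] [ 0.508 -0.056]
top cap 0.51 [285. 194.  13.  16.] [0.599 0.051]
top upper_stone 0.83 [159. 256.  17.  23.] [0.434 0.377]
top ring 0.93 [272. 254.  24.  23.] [0.44  0.083]
top lower_stone 0.71 [383. 250.  26.  24.] [ 0.458 -0.205]
```

View pics/fin.png

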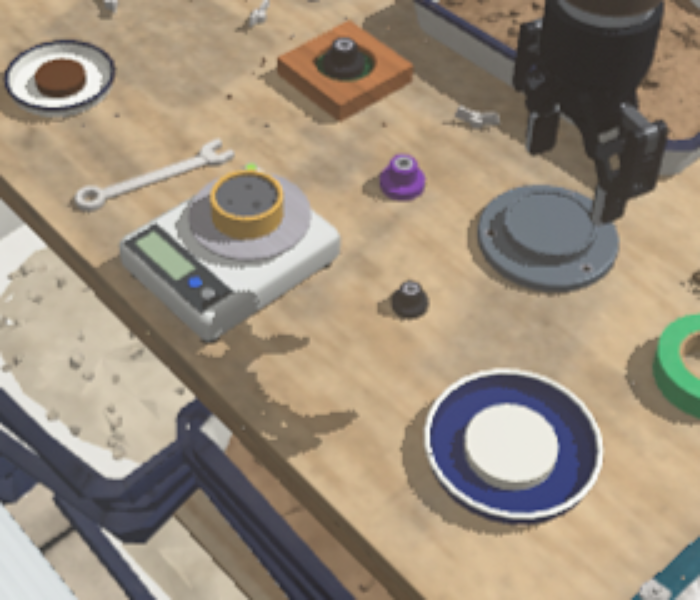

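All four pieces sit centred and flat: the cap at (345,58), the bronze stone at (60,77), the ring at (247,203) and the ceramic stone at (511,445). The gripper is clear of everything.

```bash
python3 -c "
from station import workorder
print(workorder.close_job())"
```

```text
the job is handed in; nothing more can be done
None
```

The job is handed in: cap, bronze stone, ring and ceramic stone were each set down gently and released in their places, and the last pictures show all four centred and level; no verdict came back.

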